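# Load the cup warmer on the bathroom ledge

### The job

Get the little electric cup warmer ready: first lift the bar of soap off the warmer and lay it flat in the soap dish, then seat the eared steel pot on the warmer, fully down over its two pegs, then nest all the loose steel cups that are out into the pot in size order, the largest first and each smaller one upright inside the one before, standing fully down. Last, push the warmer's toggle right over to the far side, leave everything standing there, and do not disturb the comb, the hairbrush or the pill organiser.

Things in the scene. Friction and masses are not known exactly. Their poses are not given: they have to be found in the camera images.
- warmer: warmer base, fixed: low grey plastic block 110 (x) x 215 (y) x 30 mm tall. Origin: centre of its underside. On its top: two upright steel pegs, 9 mm in diameter and 14 mm tall with tapered tips, at y = -15 and y = +85 mm (x = 0), and a toggle switch at y = -75 mm.
- seat (a point): middle of the pot's seat, midway between the two pegs on the warmer's top face (warmer x 0, y +35, z +30 mm); its axes are the warmer's. The pegs stand 50 mm from it along +y and -y.
- pot: round steel pot: 70 mm outside diameter, 65 inside, rim 46 above its underside, solid base 14 thick. Its foot plate, 46 (x) x 126 (y) x 5 mm, makes two ears along y, each with a 13 mm hole 50 mm from the centre. Origin: centre of the underside, z up. Seated, its origin is at seat and its y axis along the warmer's y, either way round.
- cup_a: the largest straight-sided round steel cup: 59 mm outside diameter, 54 mm inside, 48 mm tall, solid base 14 mm thick (so 34 mm deep inside). Origin: centre of its underside, z up along its axis. Stands upright on the ledge at the start; may be absent.
- cup_b: the second largest straight-sided round steel cup: 48 mm outside diameter, 43 mm inside, 48 mm tall, solid base 14 mm thick (so 34 mm deep inside). Origin: centre of its underside, z up along its axis. Stands upright on the ledge at the start; may be absent.
- cup_c: the third largest straight-sided round steel cup: 37 mm outside diameter, 32 mm inside, 48 mm tall, solid base 14 mm thick (so 34 mm deep inside). Origin: centre of its underside, z up along its axis. Stands upright on the ledge at the start; may be absent.
- cup_d: the smallest straight-sided round steel cup: 26 mm outside diameter, 21 mm inside, 48 mm tall, solid base 14 mm thick (so 34 mm deep inside). Origin: centre of its underside, z up along its axis. Stands upright on the ledge at the start; may be absent.
- soap: pale bar of soap with rounded edges, 36 (x) x 64 (y) x 22 mm tall, lying between the warmer's pegs at the start. Origin: centre of its underside.
- dish: clear acrylic soap dish, fixed: open tray 95 (x) x 120 (y) x 18 mm tall, walls and floor 4 mm thick. Origin: centre of its underside.
- toggle (a joint): toggle switch angle, rad: 0 leans to the warmer's -x side (off), 1.0 leans to its +x side (on); stays where it is left. It turns about the warmer's y axis at warmer x 0, y -75, z +38 mm.
- toggle_tip (a point): centre of the black ball, 18 mm in diameter, at the end of the toggle, 45 mm from its hinge.
- comb: blue plastic comb lying flat, 28 (x) x 150 (y) x 4 mm; leave alone. Origin: centre of its underside.
- brush: round-headed wooden hairbrush, 66 mm head, 183 mm long along y, 26 mm tall, lying flat; leave alone. Origin: on the ledge under its neck.
- organiser: closed grey pill organiser with seven lids, 34 (x) x 160 (y) x 25 mm; leave alone. Origin: centre of its underside.
- rack: chrome rack with four slots, fixed, 60 (x) x 170 (y) mm foot, bars 88 mm high, a toothbrush in it up to 180 mm; leave alone. Origin: centre of its underside.

How it is judged:
On the way, in this order (a step that is already met when the one before it is completed fails the run):
1. the soap lies flat in the dish (x of soap in the frame of dish between -0.04 and 0.04 m and y of soap in the frame of dish between -0.05 and 0.05 m and z of soap in the frame of dish below 0.009 m and angle between soap's own z axis and vertical below 0.15 rad and linear speed of soap below 0.02 m/s), for 0.2 s.
2. the pot is fully down over the pegs of the warmer (horizontal distance between pot and seat below 0.005 m and z of pot in the frame of seat below 0.004 m and angle between pot's own z axis and vertical below 0.05 rad and angle between the y axis of pot and the y axis of warmer, either way round below 0.1 rad), for 0.2 s.
3. all the cups that are out are nested in the seated pot (all of step 2 and z of cup_a in the frame of pot below 0.018 m and angle between each of cup_a, cup_b, cup_c, cup_d's own z axis and vertical below 0.08 rad and linear speed of each of cup_a, cup_b, cup_c, cup_d below 0.02 m/s and horizontal distance between cup_a and pot below 0.0055 m and z of cup_b in the frame of pot below 0.032 m and horizontal distance between cup_b and pot below 0.011 m and horizontal distance between cup_b and cup_a below 0.0055 m and z of cup_c in the frame of pot below 0.046 m and horizontal distance between cup_c and pot below 0.0165 m and horizontal distance between cup_c and cup_a below 0.011 m and horizontal distance between cup_c and cup_b below 0.0055 m and z of cup_d in the frame of pot below 0.06 m and horizontal distance between cup_d and pot below 0.022 m and horizontal distance between cup_d and cup_a below 0.0165 m and horizontal distance between cup_d and cup_b below 0.011 m and horizontal distance between cup_d and cup_c below 0.0055 m), for 0.2 s.
4. the toggle is over to the far side (value of joint toggle above 0.8 rad), for 0.2 s.
At the end, for the whole second after the job is handed in: Soap flat on the dish floor; pot upright, within 4 mm of fully down and 5 mm of centred on its seat, ears over both pegs; every cup that is out upright and within 4 mm of fully down inside the next larger one, all in the pot; toggle past 0.8 rad; all at rest (all of step 1 and all of step 3 and value of joint toggle above 0.8 rad); the robot touches nothing.
It fails at once if the comb is pushed more than 30 mm (distance of comb from where it was at the start of the episode above 0.03 m).
It fails at once if the hairbrush is pushed more than 30 mm (distance of brush from where it was at the start of the episode above 0.03 m).
It fails at once if the pill organiser is pushed more than 30 mm (distance of organiser from where it was at the start of the episode above 0.03 m).
Of cup_a, cup_b, cup_c, cup_d only 3 to 4 are there at a start; the rules pass over those that are not, and their reading is None.
At some moment in a run one of cup_a, cup_b, cup_c, cup_d, soap, pot may be knocked a few centimetres aside while the robot is not near it.
Once in a run the grip may slacken for a moment while it holds something.
It also fails if it takes over 210 s, if anything falls off the work surface, if the arm or the gripper's body presses on something with over 40 N, if the wrist force passes 120 N, or if a joint passes its speed limit or range.

### The arm

A 7-joint arm with a two-finger parallel gripper is mounted at the origin on the work surface. World frame = base frame: x ahead of the robot, y to its left, z up, the work surface at z = 0. Lengths are in m, angles in rad, forces in N, time in s.
With the tool pointing down it reaches from about 0.35 to 0.9 m from the base axis. Payload 8.1 kg.
Tool frame: the origin (TCP) lies midway between the tips of the shut fingers; the grasp point (between the pads) lies 19 mm behind it; z points along the fingers, y is the direction in which the jaws open and shut (so a half turn about z gives the same grasp; the last joint's range is limited). The gripper opens to 92 mm and grips with 3 to 60 N. Pads are 19 mm wide; open, the fingers measure 130 mm over their backs; the gripper's body (75 mm by 190 mm) begins 47 mm behind the grasp point.
Start: joints at [-1.368, 0.434, 0.025, 1.573, -0.012, 1.134, -0.075], TCP at [0.188, 0.596, 0.227] pointing down, gripper open.
Joint ranges: [-2.62, 2.62], [-0.44, 2.09], [-1.27, 1.32], [0.08, 2.57], [-1.32, 4.46], [0.12, 2], [-2.74, 2.74]. Speed limits (rad/s): [2.22, 2.22, 3.01, 3.01, 3.14, 3.14, 3.14].

### API

Orientations are given as a rotation vector (axis times angle).
In Python, from cell import arm gives the robot as it stands. The module is installed in compiled form; this text tells all that it offers.
- The arm moves only by the tool jog_arm, never from a script. Its argument "increments" is a list of rows, each an object with "slide": the shift along the tool's x, y, z in mm, a list of three; "roll": the turn about the tool's z in rad; "gripper": the opening, from 0 (shut) to 1 (fully open). In form: [{"slide": [x, y, z], "roll": roll, "gripper": gripper}, ...]. A call has exactly 10 rows; each row is the pose to reach, as a shift and turn from the pose commanded when the call began, along the tool's axes at that moment; what a row does not reach only later rows make up. A row lasts 1/12 s, in which the tool goes at most 41.7 mm and 7.16 degrees, less where a joint would pass 70% of its speed; a pose out of reach is approached as far as the arm can. A call with a gripper value outside its range is refused whole. The fingers move at their own pace and stop on an object; "newtons" is the grip in N (left out, the last holds). Time passes only in rows, so rows that repeat a pose let the fingers close, or fill a call up. It gives the time, the measured TCP pose, the force and the opening at its end, in the units of the state.
- arm.observe(): the state, without advancing time (a new reading comes with each control period).
- arm.get_image(name): name is "side" or "top" or "wrist"; returns a dict with "frame" (384x512x3 uint8, blue, green, red), "depth" (384x512 float32, m along the optical axis (not along the pixel's ray), 0 where there is no reading), "intrinsics" (3x3 intrinsics, pixels), "R" (3x3) and "t" (3): a world point X has camera coordinates R X + t; the wrist camera has in their place "hand_eye" (4x4, takes a point from camera to tool coordinates, whose origin is the TCP and whose axes are the flange's). Camera axes: x right, y down, z forward; pixel columns grow to the right and rows downward; lengths in m; the calibration is good to about 2 mm. A picture is of the moment at which its call begins: read the wrist's pose just before it.
- arm.sign_off(): hands the job in, once; it reports no verdict.
The state is a dict: "clock": time; "joints": joint angles; "dq": joint speeds; "joint_efforts": joint torques, N m; "position": TCP position; "ee_rot": TCP orientation; "force": force on the tool from outside, world axes, zero at the start; "ft_torque": the same for the moment, N m; "width": opening from 0.0 (shut) to 1.0 (fully open).
Only numpy, scipy, OpenCV 4.12 (cv2) and the standard library are available. Lean on these libraries where they do the work, as an engineer would, in place of code of your own. Each camera call takes 0.05 s, during which the arm holds its last target.

## Working session

There is one attempt and no reset: what is moved stays moved. The work goes in short steps, Python scripts to look and compute and a tool call to move; the robot and the scene stay as the last step left them, time stands still between calls to the robot, and variables do not carry over. Pictures are saved under pics/ and viewed, and the job is handed in when it is done.

Besides the shell and the picture viewer there is one more tool, called after "Request:" as name([rows], argument=value, ...), one row to a line, values as JSON. jog_arm: Moves the arm, as the interface text tells. Its arguments: {"type":"object","properties":{"increments":{"type":"array"},"newtons":{"type":"number"}},"required":["increments"]}

```bash
mkdir -p pics; ls; python3 - <<'E'
from cell import arm
import cv2,numpy as np
s=arm.observe();print({k:np.round(v,3).tolist() for k,v in s.items()})
for n in ["top","side"]:
    d=arm.get_image(n);cv2.imwrite(f"pics/{n}0.png",d["frame"]);np.savez(f"pics/{n}0.npz",**d)
    print(n,d["intrinsics"],d["R"],d["t"])
d=arm.get_image("wrist");cv2.imwrite("pics/wrist0.png",d["frame"]);print(d["hand_eye"],d["intrinsics"])
E
```

```text
pics
{'clock': 0.0, 'joints': [-1.368, 0.435, 0.025, 1.574, -0.012, 1.134, -0.075], 'dq': [-0.0, -0.001, -0.001, 0.001, -0.001, 0.001, 0.0], 'joint_efforts': [0.001, -66.787, 0.986, -31.446, -0.06, 0.042, 0.0], 'position': [0.188, 0.595, 0.226], 'ee_rot': [-0.479, -3.105, 0.002], 'force': [0.752, -0.35, 0.993], 'ft_torque': [-0.001, -0.015, 0.055], 'width': 0.999}
top [[420.31771805   0.         253.86350917]
 [  0.         420.31771805 192.84087242]
 [  0.           0.           1.        ]] [[-0.00401444 -0.99996383 -0.007498  ]
 [-0.99208824  0.00492345 -0.12544597]
 [ 0.12547835  0.00693509 -0.99207212]] [-0.00333937  0.57840748  1.11691886]
side [[361.3453271    0.         256.0678931 ]
 [  0.         361.3453271  194.87140908]
 [  0.           0.           1.        ]] [[-0.98997711 -0.13992069 -0.01917106]
 [-0.0724784   0.61986117 -0.78135716]
 [ 0.12121143 -0.77213622 -0.62378959]] [0.58038132 0.11652933 0.92790447]
[[-9.15548916e-04 -9.61724711e-01 -2.74015952e-01  7.41664418e-02]
 [ 9.99999577e-01 -9.03052466e-04 -1.71744224e-04 -2.06913264e-05]
 [-8.22801164e-05 -2.74015993e-01  9.61725132e-01 -1.58310411e-01]
 [ 0.00000000e+00  0.00000000e+00  0.00000000e+00  1.00000000e+00]] [[326.86989579   0.         257.22488019]
 [  0.         326.86989579 191.19247872]
 [  0.           0.           1.        ]]
```

View pics/top0.png

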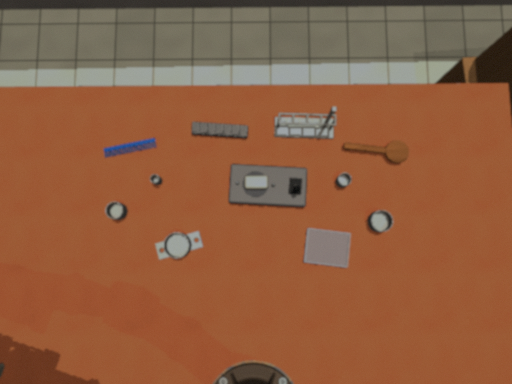

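View pics/side0.png

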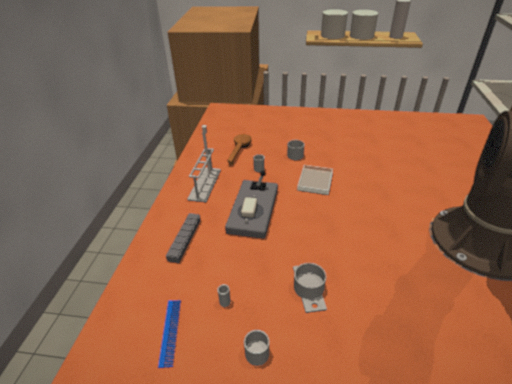

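View pics/wrist0.png

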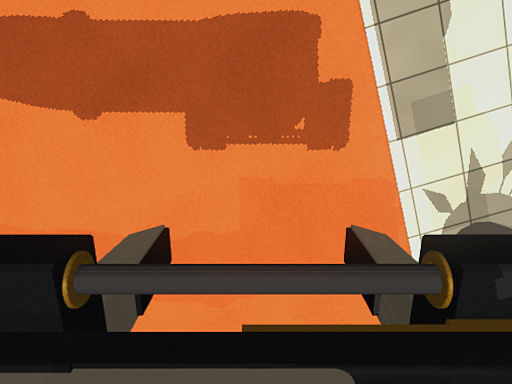

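The top view shows the pot (178,246), four cups (116,211), (155,180), (344,180) and (380,222), the warmer with soap (268,185), the dish (328,247), the rack (306,125), the organiser (220,130), the comb (130,148) and the brush (375,150). Next I measure them.

```bash
cat > h.py <<'E'
import numpy as np,cv2
from scipy.spatial.transform import Rotation as Ro
def world(d,pose=None):
    z=d["depth"];K=d["intrinsics"];h,w=z.shape
    u,v=np.meshgrid(np.arange(w),np.arange(h))
    P=np.stack([(u-K[0,2])/K[0,0]*z,(v-K[1,2])/K[1,1]*z,z],-1)
    if "hand_eye" in d:
        T=d["hand_eye"];P=P@T[:3,:3].T+T[:3,3]
        p,r=pose;W=P@Ro.from_rotvec(r).as_matrix().T+np.array(p)
    else: W=(P-d["t"])@d["R"]
    W[z==0]=np.nan
    return W
def circ(pts):
    A=np.c_[2*pts,np.ones(len(pts))];b=(pts**2).sum(1)
    x=np.linalg.lstsq(A,b,rcond=None)[0]
    return x[0],x[1],np.sqrt(x[2]+x[0]**2+x[1]**2)
def big(fr,box,f):
    x0,y0,x1,y1=box
    return cv2.resize(fr[y0:y1,x0:x1],None,fx=f,fy=f,interpolation=cv2.INTER_CUBIC)
E
python3 - <<'E'
from h import *
d=dict(np.load("pics/top0.npz"));W=world(d);Z=W[...,2]
print("table",np.nanmedian(Z[260:340,200:450]))
for n,b in dict(cupL=(100,195,132,225),cupl2=(145,168,165,190),cupr1=(332,168,356,192),cupR=(362,205,398,238),pot=(150,225,208,265),warm=(224,158,312,212),dish=(298,222,356,272),brush=(338,135,415,170),comb=(98,132,162,162),org=(186,115,254,145),rack=(270,100,345,145)).items():
    x0,y0,x1,y1=b;w=W[y0:y1,x0:x1].reshape(-1,3);w=w[np.isfinite(w[:,2])]
    m=w[w[:,2]>0.002]
    q=w[w[:,2]>0.038]
    print(n,len(m),"zmax",np.percentile(m[:,2],98).round(4),"min",m.min(0).round(3),"max",m.max(0).round(3),"rimpts",len(q), q.min(0).round(4) if len(q) else '', q.max(0).round(4) if len(q) else '')
    if n.startswith(("cup","pot")):print("  circ",np.round(circ(q[:,:2]),4),((q.min(0)+q.max(0))/2).round(4))
    else:
        r=cv2.minAreaRect((m[:,:2]*1000).astype(np.float32));print("  rect",np.round(r[0],1),np.round(r[1],1),round(r[2],1))
cv2.imwrite("pics/warm.png",big(d["frame"],(220,90,350,280),4)[:600])
cv2.imwrite("pics/warm2.png",big(d["frame"],(220,150,360,280),4.5))
cv2.imwrite("pics/left.png",big(d["frame"],(90,130,250,270),4))
E
```

```text
table -0.0006269517979496562
cupL 380 zmax 0.0486 min [0.496 0.339 0.002] max [0.579 0.428 0.052] rimpts 80 [0.5103 0.3512 0.0382] [0.5569 0.3995 0.0517]
  circ [0.5336 0.3751 0.0226] [0.5336 0.3753 0.0449]
cupl2 144 zmax 0.0492 min [0.595 0.249 0.002] max [0.656 0.304 0.05 ] rimpts 33 [0.6079 0.2557 0.0393] [0.6309 0.2809 0.0503]
  circ [0.6198 0.2679 0.0117] [0.6194 0.2683 0.0448]
cupr1 233 zmax 0.0505 min [ 0.586 -0.292  0.002] max [ 0.653 -0.227  0.051] rimpts 62 [ 0.5973 -0.2696  0.0382] [ 0.6334 -0.234   0.0514]
  circ [ 0.6156 -0.2516  0.017 ] [ 0.6154 -0.2518  0.0448]
cupR 538 zmax 0.0493 min [ 0.457 -0.406  0.002] max [ 0.547 -0.306  0.053] rimpts 102 [ 0.4723 -0.3778  0.0383] [ 0.5291 -0.3194  0.0532]
  circ [ 0.5015 -0.3485  0.028 ] [ 0.5007 -0.3486  0.0457]
pot 964 zmax 0.0464 min [0.385 0.125 0.002] max [0.493 0.285 0.051] rimpts 95 [0.4053 0.1711 0.0382] [0.4721 0.2391 0.0515]
  circ [0.4388 0.2047 0.0335] [0.4387 0.2051 0.0448]
warm 3245 zmax 0.0532 min [ 0.53  -0.168  0.002] max [0.683 0.079 0.093] rimpts 440 [ 0.5763 -0.1327  0.0381] [0.6267 0.043  0.0928]
  rect [606.8 -44.1] [247.  151.9] 89.7
dish 1340 zmax 0.0198 min [ 0.364 -0.288  0.002] max [ 0.5   -0.127  0.024] rimpts 0  
  rect [ 432.4 -207.2] [159.2 135.8] 89.1
brush 936 zmax 0.0294 min [ 0.649 -0.465  0.002] max [ 0.749 -0.245  0.032] rimpts 0  
  rect [ 698.5 -355.3] [219.3  99.5] 89.6
comb 386 zmax 0.0075 min [0.676 0.26  0.002] max [0.762 0.442 0.009] rimpts 0  
  rect [718.6 350.6] [182.2  85.6] 89.7
org 861 zmax 0.0277 min [ 0.724 -0.004  0.002] max [0.811 0.189 0.031] rimpts 0  
  rect [767.1  92.4] [192.8  86.8] 89.8
rack 1636 zmax 0.1572 min [ 0.717 -0.268  0.002] max [ 0.854 -0.053  0.181] rimpts 419 [ 0.7541 -0.2252  0.0395] [ 0.7921 -0.0695  0.181 ]
  rect [ 788.2 -159.1] [214.1 134.8] 87.6
```

View pics/warm2.png

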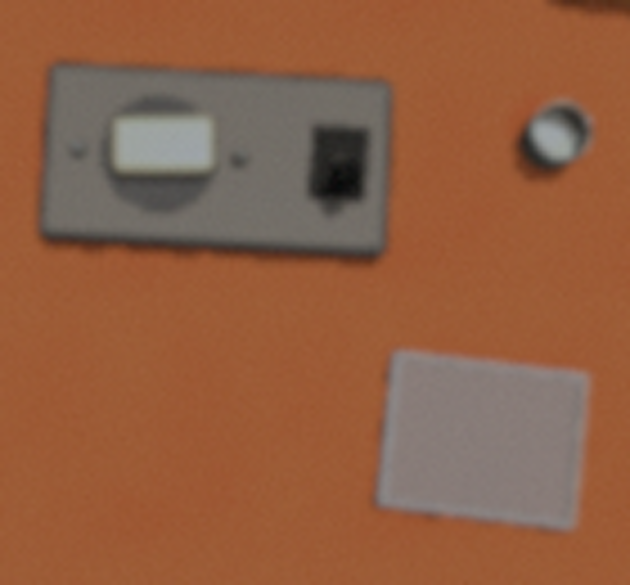

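View pics/left.png

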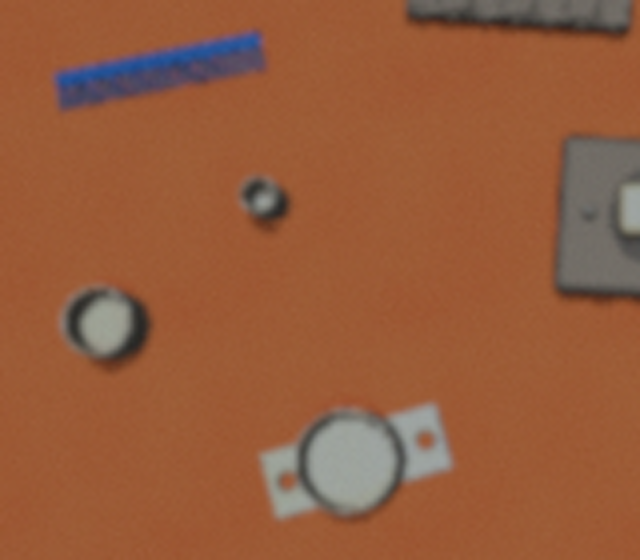

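```bash
cat >> h.py <<'E'
def plane(d,uv,zc):
    "pixels -> world at height zc (top/side cameras)"
    K=d["intrinsics"];uv=np.atleast_2d(uv).astype(float)
    r=np.c_[(uv[:,0]-K[0,2])/K[0,0],(uv[:,1]-K[1,2])/K[1,1],np.ones(len(uv))]@d["R"]
    c=-d["R"].T@d["t"]
    return c+r*((zc-c[2])/r[:,2])[:,None]
def rectof(xy):
    r=cv2.minAreaRect((xy*1000).astype(np.float32));(w,h),a=r[1],r[2]
    # yaw of long side relative to world y
    if w>h:a=a-90
    a=(a+90)%180-90
    return np.round(r[0],1),sorted(np.round(r[1],1)),round(a,2)
E
python3 - <<'E'
from h import *
d=dict(np.load("pics/top0.npz"));W=world(d)
hsv=cv2.cvtColor(d["frame"],cv2.COLOR_BGR2HSV);S=hsv[...,1];V=hsv[...,2]
def blob(box,cond,zc,name):
    m=np.zeros(S.shape,np.uint8);x0,y0,x1,y1=box;m[y0:y1,x0:x1]=cond[y0:y1,x0:x1]
    n,l,st,c=cv2.connectedComponentsWithStats(m);k=1+st[1:,4].argmax()
    cs,_=cv2.findContours((l==k).astype(np.uint8),cv2.RETR_EXTERNAL,cv2.CHAIN_APPROX_NONE)
    uv=max(cs,key=len)[:,0].astype(float);print(name,rectof(plane(d,uv,zc)[:,:2]),st[k])
blob((224,158,312,212),S<100,0.03,"warmer")
blob((240,170,275,195),(V>150)&(S<90),0.052,"soap")
blob((298,222,356,272),S<110,0.016,"dish")
blob((150,225,208,265),(S<90),0.005,"pot+ears")
Z=W[...,2]
for b,n,lo,hi in [((224,158,312,212),"warmer",.026,.034),((224,158,284,212),"soap",.046,.056),((150,225,208,265),"pot ears",.003,.008),((298,222,356,272),"dish",0.003,.03),((280,160,312,212),"tip",.065,.1)]:
    x0,y0,x1,y1=b;w=W[y0:y1,x0:x1].reshape(-1,3);m=w[(w[:,2]>lo)&(w[:,2]<hi)];print(n,len(m),m.mean(0).round(4),rectof(m[:,:2]))
# hole pixels of pot: left.png 287,480 and 425,439
for u,v in [(287,480),(425,439)]: print("hole",plane(d,(90+u/4-.4,130+v/4-.4),0.003).round(4))
for u,v in [(78,152),(239,160)]: print("peg",plane(d,(220+u/4.5-.4,150+v/4.5-.4),0.044).round(4))
E
```

```text
warmer (array([601.1, -44. ]), [np.float64(109.0), np.float64(211.7)], -3.38) [ 229  164   78   43 2983]
soap (array([607.4, -12. ]), [np.float64(24.7), np.float64(54.4)], -0.3) [246 177  21  10 204]
dish (array([ 429.6, -205.5]), [np.float64(97.8), np.float64(123.8)], -7.27) [ 303  228   48   40 1617]
pot+ears (array([439.7, 204.3]), [np.float64(72.1), np.float64(128.2)], 16.73) [155 231  48  29 906]
warmer 2184 [ 0.6014 -0.0431  0.0294] (array([603.1, -42.9]), [np.float64(108.6), np.float64(213.6)], -3.41)
soap 287 [ 0.6089 -0.0104  0.0505] (array([609.2, -10.6]), [np.float64(34.0), np.float64(62.8)], -0.44)
pot ears 250 [0.4376 0.2002 0.0049] (array([438.8, 203.5]), [np.float64(107.6), np.float64(157.2)], -0.1)
dish 1061 [ 0.431  -0.2073  0.0077] (array([ 432.7, -207. ]), [np.float64(135.3), np.float64(158.7)], -0.98)
tip 39 [ 0.5841 -0.1167  0.0856] (array([ 584.4, -117. ]), [np.float64(15.1), np.float64(16.4)], 43.14)
hole [[0.4248 0.2522 0.003 ]]
hole [[0.4527 0.1566 0.003 ]]
peg [[0.6037 0.0402 0.044 ]]
peg [[ 0.5983 -0.0575  0.044 ]]
```

```bash
cat >> h.py <<'E'
def go(pts,st=None):
    "pts: list of (x,y,z,jawyaw_deg or None). prints slides (mm, tool axes now) and roll"
    from cell import arm
    s=st or arm.observe();p=np.array(s["position"]);R=Ro.from_rotvec(s["ee_rot"]).as_matrix()
    print("t %.1f pos %s tilt %.4f jaw %.1f j7 %.2f w %.3f F %s"%(s["clock"],p.round(4),R[2,2],np.degrees(np.arctan2(R[1,1],R[0,1])),s["joints"][6],s["width"],np.round(s["force"],1)))
    for x,y,z,a in pts:
        sl=R.T@(np.array([x,y,z])-p)*1000
        ro=0
        if a is not None:
            cur=np.degrees(np.arctan2(R[1,1],R[0,1]));dl=(a-cur+90)%180-90
            ro=-np.radians(dl) # tool z down
        print("slide",sl.round(1).tolist(),"roll",round(ro,4),"(alt %.3f)"%(ro-np.sign(ro)*np.pi))
E
python3 - <<'E'
from h import *
go([(0.607,-0.0105,0.16,-3.3)])
E
```

```text
t 0.1 pos [0.1881 0.5956 0.2261] tilt -1.0000 jaw 72.5 j7 -0.08 w 0.998 F [-0.7 -0.8 -1. ]
slide [-582.0, -451.7, 66.7] roll 1.3225 (alt -1.819)
```

Request:
jog_arm([
  {"slide": [-582,-452,40],"roll": 1.3225,"gripper": 1},
  {"slide": [-582,-452,40],"roll": 1.3225,"gripper": 1},
  {"slide": [-582,-452,40],"roll": 1.3225,"gripper": 1},
  {"slide": [-582,-452,40],"roll": 1.3225,"gripper": 1},
  {"slide": [-582,-452,40],"roll": 1.3225,"gripper": 1},
  {"slide": [-582,-452,40],"roll": 1.3225,"gripper": 1},
  {"slide": [-582,-452,40],"roll": 1.3225,"gripper": 1},
  {"slide": [-582,-452,40],"roll": 1.3225,"gripper": 1},
  {"slide": [-582,-452,40],"roll": 1.3225,"gripper": 1},
  {"slide": [-582,-452,40],"roll": 1.3225,"gripper": 1},
], newtons=25)

```text
clock: 0.98
position: [0.4253, 0.2519, 0.2042]
ee_rot: [-2.211, -2.231, -0.001]
force: [0.8, -0.5, 0.0]
width: 1.005
```

```bash
python3 - <<'E'
from h import *
go([(0.607,-0.0105,0.17,-3.3)])
E
```

```text
t 1.0 pos [0.4253 0.2519 0.2042] tilt -1.0000 jaw 0.5 j7 -0.50 w 1.005 F [ 0.8 -0.5  0. ]
slide [-264.0, 179.4, 34.1] roll 0.0665 (alt -3.075)
```

Request:
jog_arm([
  {"slide": [-264,179,34],"roll": 0.0665,"gripper": 1},
  {"slide": [-264,179,34],"roll": 0.0665,"gripper": 1},
  {"slide": [-264,179,34],"roll": 0.0665,"gripper": 1},
  {"slide": [-264,179,34],"roll": 0.0665,"gripper": 1},
  {"slide": [-264,179,34],"roll": 0.0665,"gripper": 1},
  {"slide": [-264,179,34],"roll": 0.0665,"gripper": 1},
  {"slide": [-264,179,34],"roll": 0.0665,"gripper": 1},
  {"slide": [-264,179,34],"roll": 0.0665,"gripper": 1},
  {"slide": [-264,179,34],"roll": 0.0665,"gripper": 1},
  {"slide": [-264,179,34],"roll": 0.0665,"gripper": 1},
])

```text
clock: 1.82
position: [0.6079, -0.0101, 0.1695]
ee_rot: [2.282, 2.159, -0.002]
force: [0.0, 0.9, -0.1]
width: 0.999
```

```bash
cat >> h.py <<'E'
def wlook(name):
    from cell import arm
    s=arm.observe();d=arm.get_image("wrist");cv2.imwrite(f"pics/{name}.png",d["frame"])
    W=world(d,(s["position"],s["ee_rot"]));np.savez(f"pics/{name}.npz",W=W,**d);return s,d,W
def tlook(name,cam="top"):
    from cell import arm
    d=arm.get_image(cam);cv2.imwrite(f"pics/{name}.png",d["frame"]);np.savez(f"pics/{name}.npz",**d);return d,world(d)
E
python3 - <<'E'
from h import *
s,d,W=wlook("w1")
go([(0.607,-0.0105,0.033,-3.3)],s)
E
```

```text
t 1.8 pos [ 0.6079 -0.0101  0.1695] tilt -1.0000 jaw -3.2 j7 0.12 w 0.999 F [ 0.   0.9 -0.1]
slide [-0.3, -0.7, 136.5] roll 0.0021 (alt -3.139)
```

View pics/w1.png

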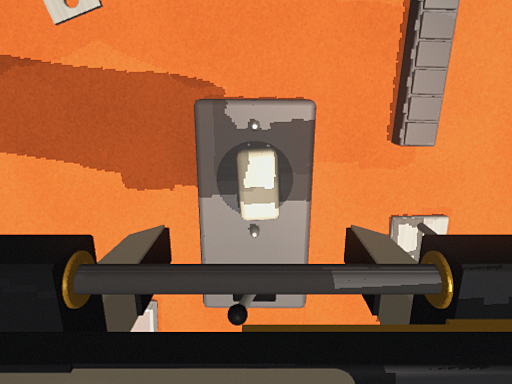

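The wrist view shows the warmer with pegs at (254,127) and (254,231), the soap centred at about (259,184), and the toggle ball at (237,314).

```bash
cat >> h.py <<'E'
def wplane(d,pose,uv,zc):
    K=d["intrinsics"];T=d["hand_eye"];R=Ro.from_rotvec(pose[1]).as_matrix()
    uv=np.atleast_2d(uv).astype(float)
    r=np.c_[(uv[:,0]-K[0,2])/K[0,0],(uv[:,1]-K[1,2])/K[1,1],np.ones(len(uv))]
    r=r@(R@T[:3,:3]).T;c=R@T[:3,3]+pose[0]
    return c+r*((zc-c[2])/r[:,2])[:,None]
E
python3 - <<'E'
from h import *
z=np.load("pics/w1.npz");W=z["W"];d={k:z[k] for k in ["intrinsics","hand_eye","frame","depth"]}
from cell import arm
s=arm.observe();pose=(np.array(s["position"]),s["ee_rot"])
w=W[140:228,225:290].reshape(-1,3);m=w[(w[:,2]>.046)&(w[:,2]<.058)]
print("soap",len(m),m.mean(0).round(4),rectof(m[:,:2]))
pg=wplane(d,pose,[(254.5,127.5),(254.5,231)],0.044);print("pegs",pg.round(4),pg.mean(0))
print("peg yaw",np.degrees(np.arctan2(-(pg[0]-pg[1])[0],(pg[0]-pg[1])[1])),np.linalg.norm(pg[0]-pg[1]))
w=W[95:262,190:322].reshape(-1,3);m=w[(w[:,2]>.025)&(w[:,2]<.034)]
print("warm",m[:,2].mean(),rectof(m[:,:2]))
g=np.c_[m[:,0],m[:,1]];mm=m[(m[:,1]>-.05)];print(rectof(mm[:,:2]))
for r in [(115,140,240,268),(222,240,240,268)]:
    w=W[r[0]:r[1],r[2]:r[3]].reshape(-1,3);m=w[(w[:,2]>.037)&(w[:,2]<.046)&((w[:,1]>.03)|(w[:,1]<-.05))];print("pegd",len(m),m.mean(0),m[:,2].max())
cv2.imwrite("pics/w1z.png",cv2.resize(d["frame"][90:250,180:330],None,fx=4,fy=4,interpolation=cv2.INTER_CUBIC)[:600])
E
```

```text
soap 2741 [ 0.6084 -0.0093  0.0517] (array([608.3, -11.6]), [np.float64(36.0), np.float64(64.2)], -0.01)
pegs [[ 0.6072  0.0418  0.044 ]
 [ 0.6018 -0.0534  0.044 ]] [ 0.60451058 -0.00582318  0.044     ]
peg yaw -3.2081698234965677 0.0953974818848986
warm 0.030276271803984463 (array([604.5, -16.8]), [np.float64(109.6), np.float64(159.9)], -3.46)
(array([605.9,   5. ]), [np.float64(109.6), np.float64(116.2)], -3.46)
pegd 84 [0.60807129 0.04101111 0.04209294] 0.04558428334895996
pegd 71 [ 0.60202216 -0.05777083  0.04150851] 0.04575485560150838
```

View pics/w1z.png

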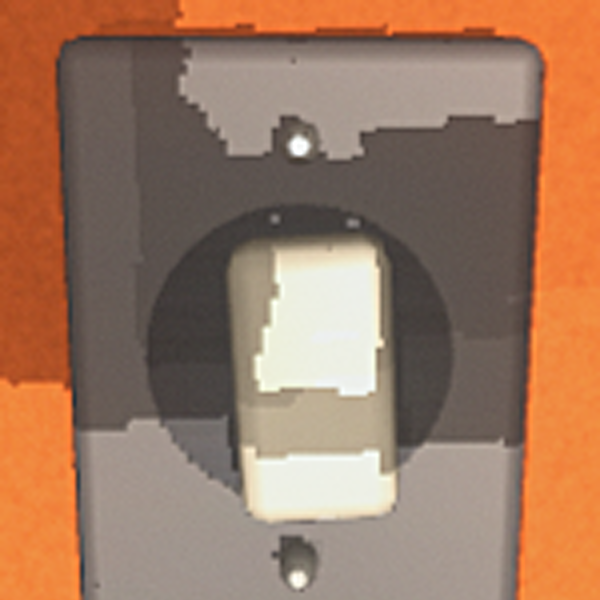

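Request:
jog_arm([
  {"slide": [0,0,50],"roll": -0.056,"gripper": 0.7},
  {"slide": [-1,0,80],"roll": -0.056,"gripper": 0.7},
  {"slide": [-1,0,110],"roll": -0.056,"gripper": 0.7},
  {"slide": [-1,0,125],"roll": -0.056,"gripper": 0.7},
  {"slide": [-1,0,135.5],"roll": -0.056,"gripper": 0.7},
  {"slide": [-1,0,135.5],"roll": -0.056,"gripper": 0.7},
  {"slide": [-1,0,135.5],"roll": -0.056,"gripper": 0.3},
  {"slide": [-1,0,135.5],"roll": -0.056,"gripper": 0.2},
  {"slide": [-1,0,135.5],"roll": -0.056,"gripper": 0.2},
  {"slide": [-1,0,135.5],"roll": -0.056,"gripper": 0.2},
], newtons=25)

```text
clock: 2.7
position: [0.6084, -0.0084, 0.0359]
ee_rot: [2.215, 2.226, 0.003]
force: [-0.2, -0.0, -0.3]
width: 0.457
```

```bash
python3 - <<'E'
from h import *
s,d,W=wlook("w2")
go([(0.607,-0.0105,0.033,-3.3)],s)
E
```

```text
t 2.7 pos [ 0.6084 -0.0084  0.0359] tilt -1.0000 jaw 0.3 j7 0.25 w 0.457 F [-0.2 -0.  -0.3]
slide [-2.1, -1.4, 2.9] roll 0.0622 (alt -3.079)
```

View pics/w2.png

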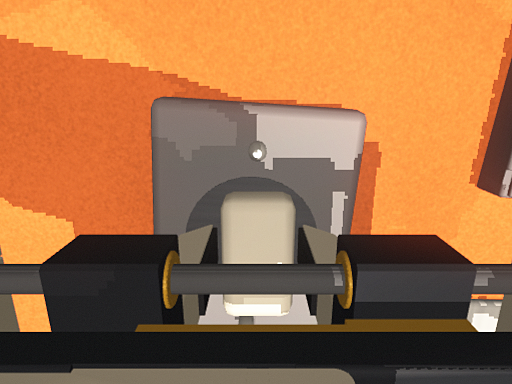

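Request:
jog_arm([
  {"slide": [-2,0,2],"roll": 0,"gripper": 0.2},
  {"slide": [-2,0,2],"roll": 0,"gripper": 0.2},
  {"slide": [-2,0,2],"roll": 0,"gripper": 0.2},
  {"slide": [-2,0,2],"roll": 0,"gripper": 0.2},
  {"slide": [-2,0,2],"roll": 0,"gripper": 0.2},
  {"slide": [-2,0,2],"roll": 0,"gripper": 0.2},
  {"slide": [-2,0,-10],"roll": 0,"gripper": 0.2},
  {"slide": [-2,0,-30],"roll": 0,"gripper": 0.2},
  {"slide": [-2,0,-70],"roll": 0,"gripper": 0.2},
  {"slide": [-2,0,-70],"roll": 0,"gripper": 0.2},
])

```text
clock: 3.58
position: [0.6112, -0.0116, 0.1113]
ee_rot: [2.213, 2.221, 0.01]
force: [2.0, -0.2, -1.0]
width: 0.389
```

```bash
python3 - <<'E'
from h import *
s,d,W=wlook("w3")
go([(0.431,-0.2065,0.12,82.7)],s)
w=W[190:232,225:290].reshape(-1,3);print(np.nanmedian(w,0),s["force"])
E
```

```text
t 3.6 pos [ 0.6112 -0.0116  0.1113] tilt -1.0000 jaw 0.2 j7 0.21 w 0.389 F [ 2.  -0.2 -1. ]
slide [-194.3, -180.8, -10.4] roll -1.44 (alt 1.702)
[0.61055137 0.01187752 0.12780865] [ 1.98929002 -0.17403821 -1.02158951]
```

View pics/w3.png

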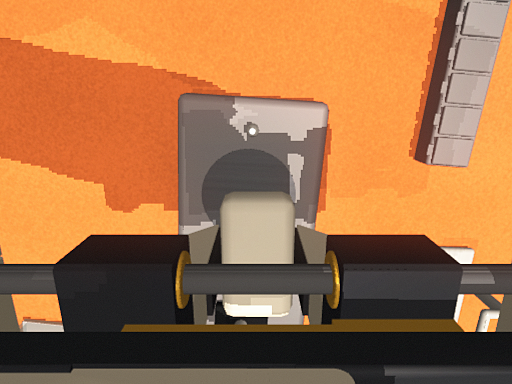

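Request:
jog_arm([
  {"slide": [-194,-181,-25],"roll": -1.44,"gripper": 0.2},
  {"slide": [-194,-181,-25],"roll": -1.44,"gripper": 0.2},
  {"slide": [-194,-181,-25],"roll": -1.44,"gripper": 0.2},
  {"slide": [-194,-181,-25],"roll": -1.44,"gripper": 0.2},
  {"slide": [-194,-181,-25],"roll": -1.44,"gripper": 0.2},
  {"slide": [-194,-181,-25],"roll": -1.44,"gripper": 0.2},
  {"slide": [-194,-181,-25],"roll": -1.44,"gripper": 0.2},
  {"slide": [-194,-181,-25],"roll": -1.44,"gripper": 0.2},
  {"slide": [-194,-181,-25],"roll": -1.44,"gripper": 0.2},
  {"slide": [-194,-181,-25],"roll": -1.44,"gripper": 0.2},
])

```text
clock: 4.47
position: [0.4266, -0.2059, 0.1295]
ee_rot: [-0.488, -3.103, -0.0]
force: [0.3, 0.4, -0.8]
width: 0.391
```

```bash
python3 - <<'E'
from h import *
s,d,W=wlook("w4")
go([(0.431,-0.2065,0.012,82.7)],s)
w=W[190:232,225:290].reshape(-1,3);print(np.nanmedian(w,0),s["force"])
E
```

```text
t 4.5 pos [ 0.4266 -0.2059  0.1295] tilt -1.0000 jaw 72.1 j7 1.68 w 0.391 F [ 0.3  0.4 -0.8]
slide [-4.4, 0.8, 117.5] roll -0.1844 (alt 2.957)
[ 0.40420523 -0.19905806  0.14608477] [ 0.30439237  0.35828064 -0.7837663 ]
```

View pics/w4.png

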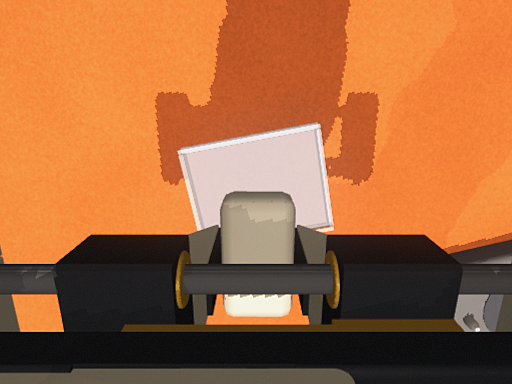

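Request:
jog_arm([
  {"slide": [-4.5,1,30],"roll": -0.184,"gripper": 0.2},
  {"slide": [-4.5,1,60],"roll": -0.184,"gripper": 0.2},
  {"slide": [-4.5,1,80],"roll": -0.184,"gripper": 0.2},
  {"slide": [-4.5,1,95],"roll": -0.184,"gripper": 0.2},
  {"slide": [-4.5,1,105],"roll": -0.184,"gripper": 0.2},
  {"slide": [-4.5,1,112],"roll": -0.184,"gripper": 0.2},
  {"slide": [-4.5,1,116],"roll": -0.184,"gripper": 0.2},
  {"slide": [-4.5,1,118],"roll": -0.184,"gripper": 0.2},
  {"slide": [-4.5,1,118],"roll": -0.184,"gripper": 0.2},
  {"slide": [-4.5,1,118],"roll": -0.184,"gripper": 0.2},
])

```text
clock: 5.35
position: [0.4325, -0.206, 0.0122]
ee_rot: [0.208, 3.134, -0.0]
force: [-0.5, -0.6, -1.7]
width: 0.386
```

```bash
python3 - <<'E'
from h import *
s,d,W=wlook("w5")
go([(0.431,-0.2065,0.0105,82.7)],s)
w=W[190:232,225:290].reshape(-1,3);print(np.nanmedian(w,0),s["force"])
E
```

```text
t 5.3 pos [ 0.4325 -0.206   0.0122] tilt -1.0000 jaw 82.4 j7 1.88 w 0.386 F [-0.5 -0.6 -1.7]
slide [1.4, -0.7, 1.7] roll -0.0052 (alt 3.136)
[ 0.40803269 -0.20292629  0.02878686] [-0.48205812 -0.59611588 -1.71988165]
```

View pics/w5.png

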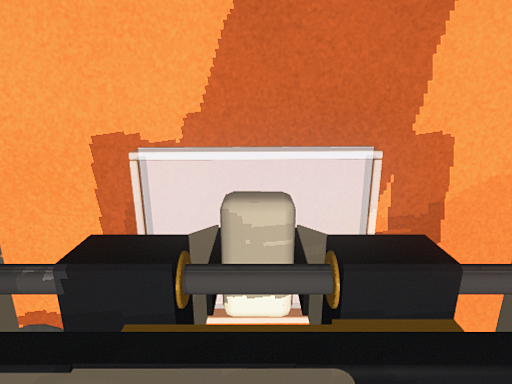

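Request:
jog_arm([
  {"slide": [0,0,2],"roll": 0,"gripper": 0.2},
  {"slide": [0,0,2],"roll": 0,"gripper": 0.2},
  {"slide": [0,0,2],"roll": 0,"gripper": 0.6},
  {"slide": [0,0,2],"roll": 0,"gripper": 0.6},
  {"slide": [0,0,2],"roll": 0,"gripper": 0.6},
  {"slide": [0,0,2],"roll": 0,"gripper": 0.6},
  {"slide": [0,0,2],"roll": 0,"gripper": 0.6},
  {"slide": [0,0,-10],"roll": 0,"gripper": 0.6},
  {"slide": [0,0,-40],"roll": 0,"gripper": 0.6},
  {"slide": [0,0,-80],"roll": 0,"gripper": 0.6},
])

```text
clock: 6.23
position: [0.4301, -0.2051, 0.0906]
ee_rot: [-0.207, -3.129, -0.002]
force: [0.8, -0.7, -0.5]
width: 0.595
```

```bash
python3 - <<'E'
from h import *
s,d,W=wlook("w6")
go([(0.4388,0.2048,0.16,106.3),(0.4388,0.2048,0.16,16.3)],s)
w=W[190:232,225:290].reshape(-1,3);print(np.nanmedian(w,0),s["force"])
E
```

```text
t 6.2 pos [ 0.4301 -0.2051  0.0906] tilt -1.0000 jaw 82.4 j7 1.85 w 0.595 F [ 0.8 -0.7 -0.5]
slide [45.8, 407.5, -68.8] roll -0.4168 (alt 2.725)
slide [45.8, 407.5, -68.8] roll 1.154 (alt -1.988)
[ 0.43520197 -0.20566686  0.0257327 ] [ 0.81940684 -0.72219527 -0.53705315]
```

View pics/w6.png

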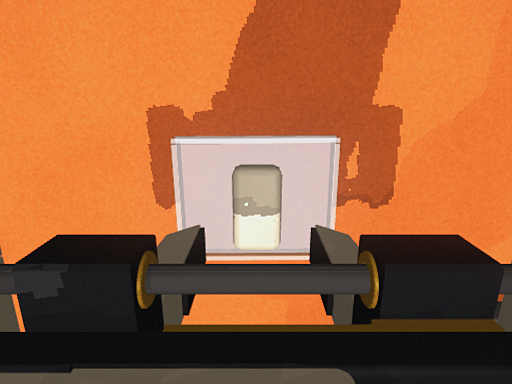

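Request:
jog_arm([
  {"slide": [0,0,-60],"roll": 0.1,"gripper": 1},
  {"slide": [46,408,-69],"roll": 1.154,"gripper": 1},
  {"slide": [46,408,-69],"roll": 1.154,"gripper": 1},
  {"slide": [46,408,-69],"roll": 1.154,"gripper": 1},
  {"slide": [46,408,-69],"roll": 1.154,"gripper": 1},
  {"slide": [46,408,-69],"roll": 1.154,"gripper": 1},
  {"slide": [46,408,-69],"roll": 1.154,"gripper": 1},
  {"slide": [46,408,-69],"roll": 1.154,"gripper": 1},
  {"slide": [46,408,-69],"roll": 1.154,"gripper": 1},
  {"slide": [46,408,-69],"roll": 1.154,"gripper": 1},
])

```text
clock: 7.12
position: [0.4392, 0.1118, 0.1547]
ee_rot: [1.758, 2.603, 0.001]
force: [0.6, -0.8, -0.3]
width: 0.996
```

```bash
python3 - <<'E'
from h import *
s,d,W=wlook("w7")
go([(0.4388,0.2048,0.16,16.3)],s)
E
```

```text
t 7.1 pos [0.4392 0.1118 0.1547] tilt -1.0000 jaw 21.9 j7 0.09 w 0.996 F [ 0.6 -0.8 -0.3]
slide [86.4, 34.4, -5.3] roll 0.0984 (alt -3.043)
```

View pics/w7.png

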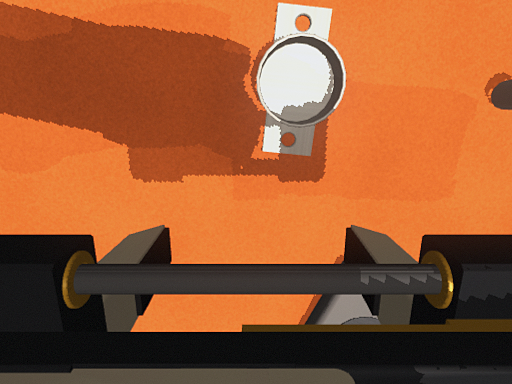

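The pot is in view: its rim circle is centred near (300,79), with holes at about (303,22) and (288,139).

```bash
cat >> h.py <<'E'
def ringfit(W,cx,cy,rad,zlo,zhi,rout,tol=0.012):
    "fit the rim circle of given outer radius: points in height band near a guess"
    from scipy.optimize import least_squares
    P=W.reshape(-1,3);ok=np.isfinite(P[:,2])&(P[:,2]>zlo)&(P[:,2]<zhi)&(np.hypot(P[:,0]-cx,P[:,1]-cy)<rad)
    P=P[ok]
    f=lambda q:np.hypot(P[:,0]-q[0],P[:,1]-q[1])-(rout-0.00125)
    r=least_squares(f,P[:,:2].mean(0),loss="soft_l1",f_scale=0.001)
    return r.x.round(4),len(P),np.abs(r.fun).mean().round(5),((P.min(0)+P.max(0))/2).round(4),(P.max(0)-P.min(0)).round(4),np.median(P[:,2]).round(4)
E
python3 - <<'E'
from h import *
z=np.load("pics/w7.npz");W=z["W"]
from cell import arm
s=arm.observe();pose=(np.array(s["position"]),s["ee_rot"])
print(ringfit(W,.4388,.2048,.05,.042,.05,.035))
h=wplane(z,pose,[(302.5,22),(288,139.5)],0.004);print(h.round(4),h.mean(0).round(4),np.degrees(np.arctan2(-(h[0]-h[1])[0],(h[0]-h[1])[1])),np.linalg.norm(h[0]-h[1]))
# ear plate orientation
P=W.reshape(-1,3);m=P[np.isfinite(P[:,2])&(P[:,2]>.003)&(P[:,2]<.0075)&(np.hypot(P[:,0]-.4388,P[:,1]-.2048)<.075)]
print(rectof(m[:,:2]))
E
```

```text
(array([0.438 , 0.2042]), 1053, np.float64(0.00075), array([0.4383, 0.2045, 0.0456]), array([0.0697, 0.0692, 0.0073]), np.float64(0.0461))
[[0.4256 0.2625 0.004 ]
 [0.4531 0.1654 0.004 ]] [0.4394 0.2139 0.004 ] 15.812251390395852 0.10090842080274069
(array([454.8, 209.1]), [np.float64(84.1), np.float64(126.3)], 15.8)
```

```bash
sed -i 's/np.savez(f"pics\/{name}.npz",W=W,\*\*d)/np.savez(f"pics\/{name}.npz",W=W,pos=s["position"],rot=s["ee_rot"],**d)/' h.py; python3 - <<'E'
from h import *
z=np.load("pics/w7.npz")
pose=(np.array([0.4392,0.1118,0.1547]),np.array([1.758,2.603,0.001]))
h=wplane(z,pose,[(302.5,22),(288,139.5)],0.004);print(h.round(4),h.mean(0).round(4))
go([(0.4382,0.2045,0.10,16),(0.4382,0.2045,0.013,16)])
E
```

```text
[[0.4241 0.253  0.004 ]
 [0.4523 0.1564 0.004 ]] [0.4382 0.2047 0.004 ]
t 7.2 pos [0.4395 0.1203 0.1551] tilt -1.0000 jaw 21.5 j7 0.07 w 0.999 F [1.5 7.6 0.7]
slide [78.7, 29.5, 55.5] roll 0.0959 (alt -3.046)
slide [78.4, 29.2, 142.5] roll 0.0959 (alt -3.046)
```

Request:
jog_arm([
  {"slide": [78,29,10],"roll": 0.09,"gripper": 1},
  {"slide": [78,29,10],"roll": 0.09,"gripper": 1},
  {"slide": [78,29,40],"roll": 0.09,"gripper": 1},
  {"slide": [78,29,70],"roll": 0.09,"gripper": 1},
  {"slide": [78,29,70],"roll": 0.09,"gripper": 1},
  {"slide": [78,29,70],"roll": 0.09,"gripper": 1},
  {"slide": [78,29,70],"roll": 0.09,"gripper": 1},
  {"slide": [78,29,70],"roll": 0.09,"gripper": 1},
  {"slide": [78,29,70],"roll": 0.09,"gripper": 1},
  {"slide": [78,29,70],"roll": 0.09,"gripper": 1},
])

```text
clock: 8.0
position: [0.4376, 0.1935, 0.0856]
ee_rot: [1.867, 2.526, 0.003]
force: [-0.0, -0.1, -0.3]
width: 1.0
```

```bash
python3 - <<'E'
from h import *
go([(0.4382,0.2046,0.013,16.2)])
E
```

```text
t 8.0 pos [0.4376 0.1935 0.0856] tilt -1.0000 jaw 17.1 j7 -0.12 w 1.000 F [-0.  -0.1 -0.3]
slide [10.4, 3.7, 72.6] roll 0.0151 (alt -3.127)
```

Request:
jog_arm([
  {"slide": [10.5,4,0],"roll": 0.015,"gripper": 1},
  {"slide": [10.5,4,20],"roll": 0.015,"gripper": 1},
  {"slide": [10.5,4,40],"roll": 0.015,"gripper": 1},
  {"slide": [10.5,4,60],"roll": 0.015,"gripper": 1},
  {"slide": [10.5,4,72],"roll": 0.015,"gripper": 1},
  {"slide": [10.5,4,72],"roll": 0.015,"gripper": 1},
  {"slide": [10.5,4,72],"roll": 0.015,"gripper": 1},
  {"slide": [10.5,4,72],"roll": 0.015,"gripper": 0.6},
  {"slide": [10.5,4,72],"roll": 0.015,"gripper": 0.6},
  {"slide": [10.5,4,72],"roll": 0.015,"gripper": 0.6},
], newtons=30)

```text
clock: 8.83
position: [0.4382, 0.205, 0.0133]
ee_rot: [1.885, 2.512, 0.003]
force: [-0.0, -0.0, 0.3]
width: 0.829
```

Request:
jog_arm([
  {"slide": [0,0,0],"roll": 0,"gripper": 0.6},
  {"slide": [0,0,0],"roll": 0,"gripper": 0.6},
  {"slide": [0,0,0],"roll": 0,"gripper": 0.6},
  {"slide": [0,0,0],"roll": 0,"gripper": 0.6},
  {"slide": [0,0,-10],"roll": 0,"gripper": 0.6},
  {"slide": [0,0,-30],"roll": 0,"gripper": 0.6},
  {"slide": [0,0,-60],"roll": 0,"gripper": 0.6},
  {"slide": [0,0,-100],"roll": 0,"gripper": 0.6},
  {"slide": [0,0,-100],"roll": 0,"gripper": 0.6},
  {"slide": [0,0,-100],"roll": 0,"gripper": 0.6},
])

```text
clock: 9.67
position: [0.4387, 0.2054, 0.1147]
ee_rot: [1.884, 2.512, 0.007]
force: [-0.9, -0.3, -2.9]
width: 0.747
```

```bash
python3 - <<'E'
from h import *
s,d,W=wlook("w8")
go([(0.605,-0.0084,0.112,-3.4)])
E
```

```text
t 9.7 pos [0.4376 0.2048 0.1131] tilt -1.0000 jaw 16.3 j7 -0.16 w 0.748 F [-0.1 -0.3 -2.8]
slide [-251.6, 101.1, 1.1] roll 0.343 (alt -2.799)
```

View pics/w8.png

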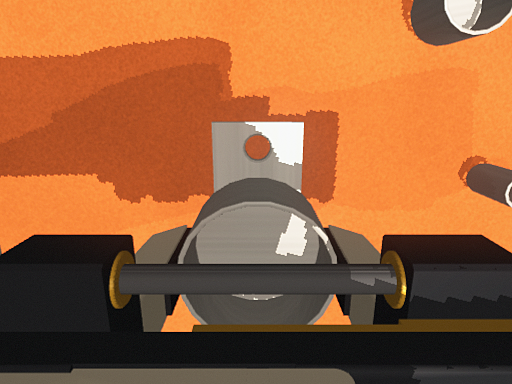

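```bash
cat >> h.py <<'E'
def totool(P,s):
    return (P-np.array(s["position"]))@Ro.from_rotvec(s["ee_rot"]).as_matrix()
E
python3 - <<'E'
from h import *
z=np.load("pics/w8.npz");s=dict(position=z["pos"],ee_rot=z["rot"]);W=z["W"]
T=totool(W,s)
ear=T[125:190,205:310].reshape(-1,3);print("ear z",np.nanmedian(ear[:,2]))
m=ear[np.abs(ear[:,2]-np.nanmedian(ear[:,2]))<.002];print("ear rect y centre",m[:,1].min(),m[:,1].max(),m[:,0].max())
hz=np.nanmedian(ear[:,2]);zc=s["position"][2]-hz
h=wplane(z,(s["position"],s["ee_rot"]),[(257.5,147)],zc)[0];print("hole tool",totool(h,s))
# left/right edges of ear
for r in range(130,180,10):
    row=T[r];k=np.where(np.abs(row[:,2]-hz)<.002)[0];k=k[(k>200)&(k<315)];print(r,row[k[0]].round(4),row[k[-1]].round(4))
rim=T[170:262,180:340].reshape(-1,3);k=rim[np.abs(rim[:,2]-(hz-.041))<.002];print(len(k),"rim top tool z",np.nanmedian(k[:,2]));print(np.round(circ(k[:,:2]),4), k.min(0),k.max(0))
E
```

```text
ear z 0.007909742398580798
ear rect y centre -0.02325195471730439 0.023008808729087702 0.06121465407487401
hole tool [ 0.0500569  -0.00012572  0.00798708]
130 [ 0.0586 -0.023   0.0081] [0.0586 0.0227 0.0079]
140 [ 0.0537 -0.0231  0.0075] [0.0536 0.0224 0.0079]
150 [ 0.0486 -0.0228  0.0079] [0.0486 0.0225 0.0073]
160 [ 0.0435 -0.0229  0.0072] [0.0433 0.0228 0.008 ]
170 [ 0.0383 -0.0226  0.0072] [0.0381 0.0224 0.0077]
1336 rim top tool z -0.03302907979188152
[ 0.0003 -0.0002  0.0332] [ 0.00656338 -0.03306261 -0.03497979] [ 0.03458964  0.03461987 -0.03109904]
```

Request:
jog_arm([
  {"slide": [-251.5,101,-10],"roll": 0.343,"gripper": 0.6},
  {"slide": [-251.5,101,-10],"roll": 0.343,"gripper": 0.6},
  {"slide": [-251.5,101,-10],"roll": 0.343,"gripper": 0.6},
  {"slide": [-251.5,101,-10],"roll": 0.343,"gripper": 0.6},
  {"slide": [-251.5,101,-10],"roll": 0.343,"gripper": 0.6},
  {"slide": [-251.5,101,-10],"roll": 0.343,"gripper": 0.6},
  {"slide": [-251.5,101,-10],"roll": 0.343,"gripper": 0.6},
  {"slide": [-251.5,101,0],"roll": 0.343,"gripper": 0.6},
  {"slide": [-251.5,101,0],"roll": 0.343,"gripper": 0.6},
  {"slide": [-251.5,101,0],"roll": 0.343,"gripper": 0.6},
])

```text
clock: 10.55
position: [0.6027, -0.0077, 0.1102]
ee_rot: [-2.283, -2.152, 0.005]
force: [-0.4, 0.7, -1.5]
width: 0.746
```

```bash
python3 - <<'E'
from h import *
s,d,W=wlook("w9")
go([(0.605,-0.0084,0.065,-3.4)])
E
```

```text
t 10.6 pos [ 0.6031 -0.0071  0.1109] tilt -1.0000 jaw -3.3 j7 0.05 w 0.751 F [-0.9  1.4 -1.1]
slide [-1.2, 2.2, 45.9] roll 0.0013 (alt -3.140)
```

View pics/w9.png

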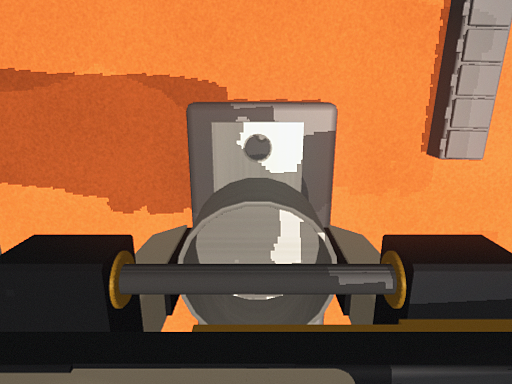

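Request:
jog_arm([
  {"slide": [-1.2,2.2,10],"roll": 0,"gripper": 0.6},
  {"slide": [-1.2,2.2,25],"roll": 0,"gripper": 0.6},
  {"slide": [-1.2,2.2,40],"roll": 0,"gripper": 0.6},
  {"slide": [-1.2,2.2,46],"roll": 0,"gripper": 0.6},
  {"slide": [-1.2,2.2,46],"roll": 0,"gripper": 0.6},
  {"slide": [-1.2,2.2,46],"roll": 0,"gripper": 0.6},
  {"slide": [-1.2,2.2,46],"roll": 0,"gripper": 0.6},
  {"slide": [-1.2,2.2,46],"roll": 0,"gripper": 0.6},
  {"slide": [-1.2,2.2,46],"roll": 0,"gripper": 0.6},
  {"slide": [-1.2,2.2,46],"roll": 0,"gripper": 0.6},
])

```text
clock: 11.43
position: [0.6073, -0.0099, 0.067]
ee_rot: [2.286, 2.154, 0.001]
force: [-0.0, -0.1, -2.9]
width: 0.748
```

```bash
python3 - <<'E'
from h import *
s,d,W=wlook("w10")
go([(0.605,-0.0084,0.043,-3.4)])
cv2.imwrite("pics/w10z.png",cv2.resize(d["frame"][80:230,170:350],None,fx=4,fy=4,interpolation=cv2.INTER_CUBIC))
E
```

```text
t 11.5 pos [ 0.6072 -0.0099  0.0668] tilt -1.0000 jaw -3.4 j7 0.08 w 0.746 F [ 0.9 -0.1 -2.2]
slide [1.4, -2.3, 23.8] roll -0.0001 (alt 3.141)
```

View pics/w10z.png

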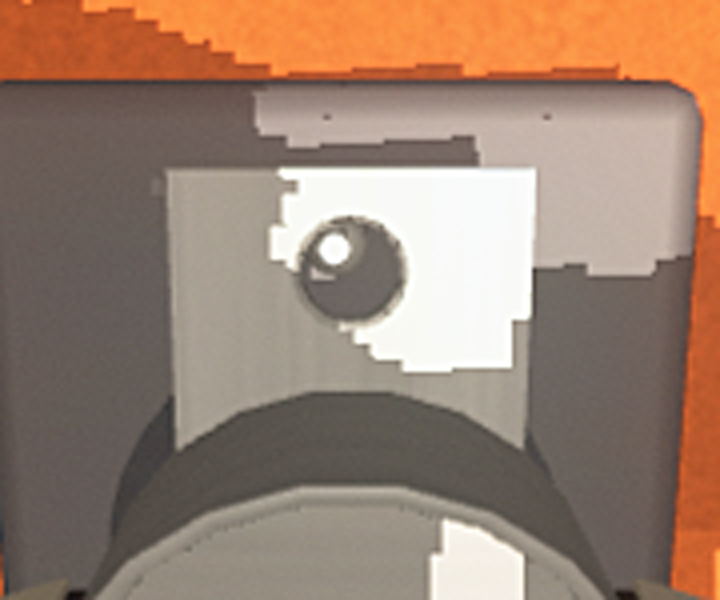

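Request:
jog_arm([
  {"slide": [1.5,-2.3,0],"roll": 0,"gripper": 0.6},
  {"slide": [1.5,-2.3,0],"roll": 0,"gripper": 0.6},
  {"slide": [1.5,-2.3,0],"roll": 0,"gripper": 0.6},
  {"slide": [1.5,-2.3,3],"roll": 0,"gripper": 0.6},
  {"slide": [1.5,-2.3,6],"roll": 0,"gripper": 0.6},
  {"slide": [1.5,-2.3,9],"roll": 0,"gripper": 0.6},
  {"slide": [1.5,-2.3,9],"roll": 0,"gripper": 0.6},
  {"slide": [1.5,-2.3,9],"roll": 0,"gripper": 0.6},
  {"slide": [1.5,-2.3,9],"roll": 0,"gripper": 0.6},
  {"slide": [1.5,-2.3,9],"roll": 0,"gripper": 0.6},
])

```text
clock: 12.32
position: [0.6048, -0.0083, 0.0574]
ee_rot: [2.287, 2.154, 0.0]
force: [-0.4, 1.0, -1.2]
width: 0.746
```

```bash
python3 - <<'E'
from h import *
s,d,W=wlook("w11")
go([(0.605,-0.0084,0.043,-3.4)])
cv2.imwrite("pics/w11z.png",cv2.resize(d["frame"][80:230,170:350],None,fx=4,fy=4,interpolation=cv2.INTER_CUBIC))
E
```

```text
t 12.4 pos [ 0.6048 -0.0083  0.0575] tilt -1.0000 jaw -3.4 j7 0.08 w 0.747 F [-0.3 -1.3 -2.8]
slide [-0.0, 0.2, 14.5] roll -0.0003 (alt 3.141)
```

View pics/w11z.png

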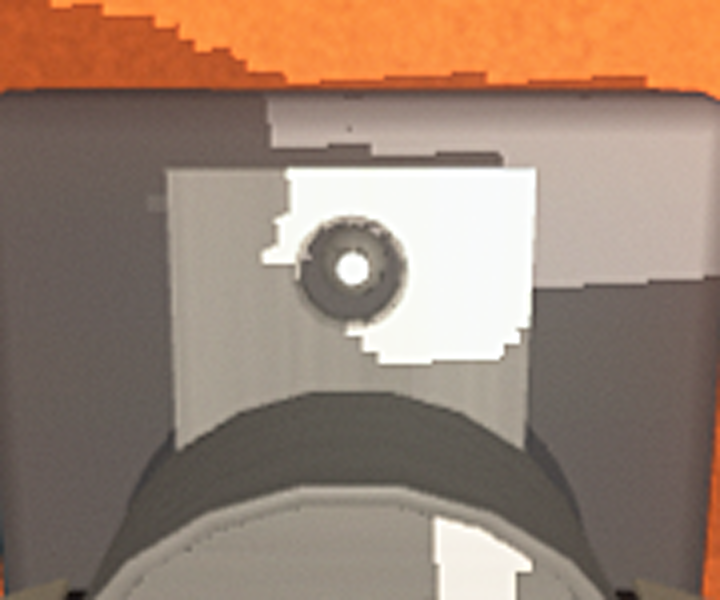

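The peg tip sits dead centre in the hole, so I can lower the pot straight down.

Request:
jog_arm([
  {"slide": [0,0,4],"roll": 0,"gripper": 0.6},
  {"slide": [0,0,8],"roll": 0,"gripper": 0.6},
  {"slide": [0,0,11],"roll": 0,"gripper": 0.6},
  {"slide": [0,0,13],"roll": 0,"gripper": 0.6},
  {"slide": [0,0,14.5],"roll": 0,"gripper": 0.6},
  {"slide": [0,0,14.5],"roll": 0,"gripper": 0.6},
  {"slide": [0,0,14.5],"roll": 0,"gripper": 0.6},
  {"slide": [0,0,14.5],"roll": 0,"gripper": 0.6},
  {"slide": [0,0,14.5],"roll": 0,"gripper": 0.6},
  {"slide": [0,0,14.5],"roll": 0,"gripper": 0.6},
])

```text
clock: 13.2
position: [0.6044, -0.0083, 0.0432]
ee_rot: [-2.286, -2.154, 0.0]
force: [-3.4, 0.1, 4.8]
width: 0.748
```

```bash
python3 - <<'E'
from h import *
s,d,W=wlook("w12")
go([(0.605,-0.0084,0.043,-3.4)],s)
P=W[90:185,205:310].reshape(-1,3);P=P[(P[:,2]>.0325)&(P[:,2]<.045)];print("ear z",np.median(P[:,2]))
P=W[170:262,180:340].reshape(-1,3);P=P[(P[:,2]>.06)&(P[:,2]<.09)];print("rim z",np.percentile(P[:,2],[50,80,95]))
E
```

```text
t 13.2 pos [ 0.6044 -0.0083  0.0432] tilt -1.0000 jaw -3.4 j7 0.08 w 0.748 F [-3.4  0.1  4.8]
slide [-0.1, 0.6, 0.2] roll -0.0002 (alt 3.141)
ear z 0.03540654394129191
rim z [0.07423173 0.07632253 0.07696436]
```

View pics/w12.png

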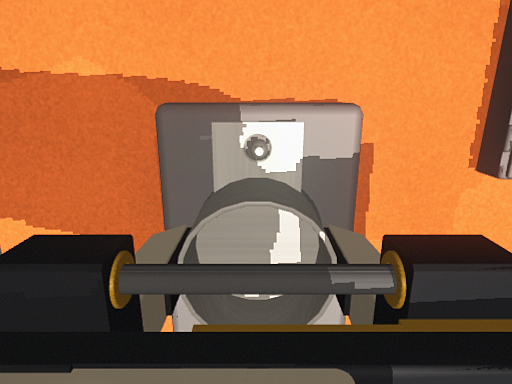

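Request:
jog_arm([
  {"slide": [0,0,0],"roll": 0,"gripper": 0.9},
  {"slide": [0,0,0],"roll": 0,"gripper": 1},
  {"slide": [0,0,0],"roll": 0,"gripper": 1},
  {"slide": [0,0,0],"roll": 0,"gripper": 1},
  {"slide": [0,0,0],"roll": 0,"gripper": 1},
  {"slide": [0,0,-20],"roll": 0,"gripper": 1},
  {"slide": [0,0,-50],"roll": 0,"gripper": 1},
  {"slide": [0,0,-90],"roll": 0,"gripper": 1},
  {"slide": [0,0,-130],"roll": 0,"gripper": 1},
  {"slide": [0,0,-130],"roll": 0,"gripper": 1},
])

```text
clock: 14.08
position: [0.609, -0.0088, 0.1808]
ee_rot: [2.282, 2.149, 0.014]
force: [1.9, -0.9, 0.7]
width: 1.0
```

```bash
python3 - <<'E'
from h import *
s,d,W=wlook("w13")
go([(0.503,-0.31,0.15,0)],s)
print(ringfit(W,.6046,-.0083,.05,.072,.082,.035))
d,W=tlook("t1")
print("a",ringfit(W,.501,-.3485,.05,.038,.053,.0295))
E
```

```text
t 14.1 pos [ 0.609  -0.0088  0.1808] tilt -0.9999 jaw -3.4 j7 0.03 w 1.000 F [ 1.9 -0.9  0.7]
slide [-307.1, -88.1, 29.3] roll -0.0601 (alt 3.082)
(array([ 0.6042, -0.0084]), 907, np.float64(0.00075), array([ 0.6041, -0.0088,  0.0755]), array([0.0696, 0.0695, 0.007 ]), np.float64(0.0761))
a (array([ 0.5016, -0.3482]), 103, np.float64(0.00082), array([ 0.5006, -0.3482,  0.0453]), array([0.0565, 0.0587, 0.0129]), np.float64(0.0464))
```

View pics/w13.png

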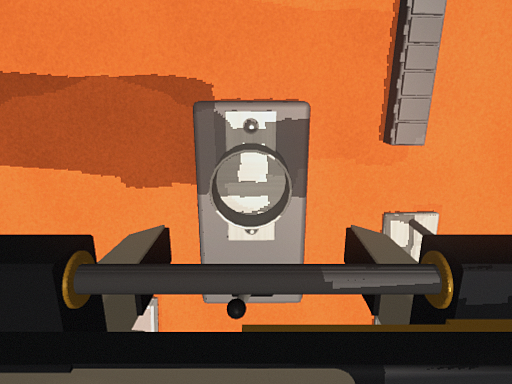

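View pics/t1.png

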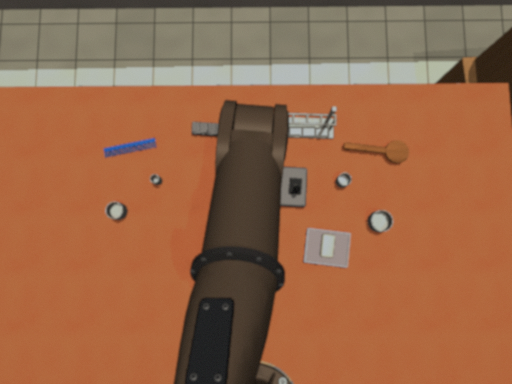

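Request:
jog_arm([
  {"slide": [-345,-83,30],"roll": -0.06,"gripper": 1},
  {"slide": [-345,-83,30],"roll": -0.06,"gripper": 1},
  {"slide": [-345,-83,30],"roll": -0.06,"gripper": 1},
  {"slide": [-345,-83,30],"roll": -0.06,"gripper": 1},
  {"slide": [-345,-83,30],"roll": -0.06,"gripper": 1},
  {"slide": [-345,-83,30],"roll": -0.06,"gripper": 1},
  {"slide": [-345,-83,30],"roll": -0.06,"gripper": 1},
  {"slide": [-345,-83,30],"roll": -0.06,"gripper": 1},
  {"slide": [-345,-83,70],"roll": -0.06,"gripper": 1},
  {"slide": [-345,-83,90],"roll": -0.06,"gripper": 1},
])

```text
clock: 15.02
position: [0.4976, -0.3537, 0.0808]
ee_rot: [2.228, 2.213, -0.005]
force: [-0.5, 1.3, -0.6]
width: 0.999
```

```bash
python3 - <<'E'
from h import *
s,d,W=wlook("w14")
go([(0.501,-0.3484,0.034,0)],s)
go([(0.501,-0.3484,0.034,0)])
E
```

```text
t 15.0 pos [ 0.4976 -0.3537  0.0808] tilt -1.0000 jaw -0.4 j7 0.75 w 0.999 F [-0.5  1.3 -0.6]
slide [5.5, 3.5, 46.8] roll -0.0069 (alt 3.135)
t 15.1 pos [ 0.4958 -0.3494  0.0755] tilt -1.0000 jaw -0.3 j7 0.74 w 0.998 F [-1.8  2.4 -3.9]
slide [0.9, 5.5, 41.5] roll -0.0048 (alt 3.137)
```

View pics/w14.png

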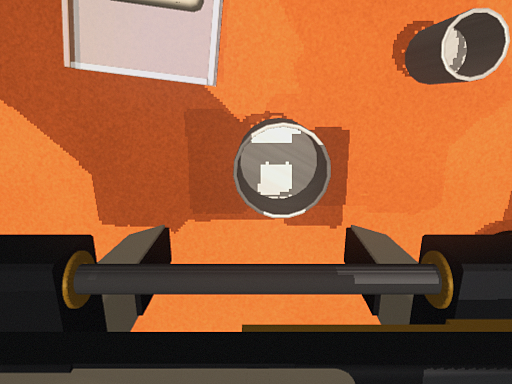

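```bash
python3 - <<'E'
from h import *
W=np.load("pics/w14.npz")["W"]
print(ringfit(W,.505,-.34,.06,.044,.052,.0295))
go([(0.501,-0.3484,0.034,0)])
E
```

```text
(array([ 0.5119, -0.3222]), 1446, np.float64(0.00077), array([ 0.512 , -0.3223,  0.0472]), array([0.0584, 0.0581, 0.0064]), np.float64(0.0481))
t 15.1 pos [ 0.4958 -0.3494  0.0755] tilt -1.0000 jaw -0.3 j7 0.74 w 0.998 F [-1.8  2.4 -3.9]
slide [0.9, 5.5, 41.5] roll -0.0048 (alt 3.137)
```

The wrist view shows cup_a with its rim at (282,170), which puts it at world (0.512, -0.322). It has shifted about 28 mm since the top view. I'll correct laterally before going down.

Request:
jog_arm([
  {"slide": [27,16,0],"roll": -0.005,"gripper": 1},
  {"slide": [27,16,0],"roll": -0.005,"gripper": 1},
  {"slide": [27,16,0],"roll": -0.005,"gripper": 1},
  {"slide": [27,16,0],"roll": -0.005,"gripper": 1},
  {"slide": [27,16,0],"roll": -0.005,"gripper": 1},
  {"slide": [27,16,0],"roll": -0.005,"gripper": 1},
  {"slide": [27,16,0],"roll": -0.005,"gripper": 1},
  {"slide": [27,16,0],"roll": -0.005,"gripper": 1},
  {"slide": [27,16,0],"roll": -0.005,"gripper": 1},
  {"slide": [27,16,0],"roll": -0.005,"gripper": 1},
])

```text
clock: 15.9
position: [0.5173, -0.3209, 0.0829]
ee_rot: [2.216, 2.227, 0.0]
force: [0.1, -0.5, -0.9]
width: 1.001
```

```bash
python3 - <<'E'
from h import *
s,d,W=wlook("w15")
go([(0.512,-0.3222,0.034,0)])
print(ringfit(W,.512,-.322,.05,.044,.052,.0295))
E
```

```text
t 15.9 pos [ 0.5173 -0.3209  0.0829] tilt -1.0000 jaw 0.3 j7 0.69 w 1.002 F [-0.3 -0.5 -0.3]
slide [-1.3, -5.3, 48.9] roll 0.0052 (alt -3.136)
(array([ 0.5121, -0.3219]), 1367, np.float64(0.00075), array([ 0.5121, -0.3222,  0.0473]), array([0.0578, 0.0583, 0.0066]), np.float64(0.0479))
```

View pics/w15.png

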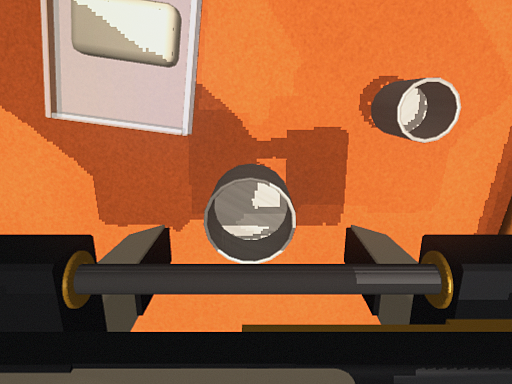

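Request:
jog_arm([
  {"slide": [-1.3,-5.3,0],"roll": 0,"gripper": 1},
  {"slide": [-1.3,-5.3,15],"roll": 0,"gripper": 1},
  {"slide": [-1.3,-5.3,30],"roll": 0,"gripper": 1},
  {"slide": [-1.3,-5.3,45],"roll": 0,"gripper": 1},
  {"slide": [-1.3,-5.3,49],"roll": 0,"gripper": 1},
  {"slide": [-1.3,-5.3,49],"roll": 0,"gripper": 1},
  {"slide": [-1.3,-5.3,49],"roll": 0,"gripper": 0.5},
  {"slide": [-1.3,-5.3,49],"roll": 0,"gripper": 0.5},
  {"slide": [-1.3,-5.3,49],"roll": 0,"gripper": 0.5},
  {"slide": [-1.3,-5.3,49],"roll": 0,"gripper": 0.5},
], newtons=25)

```text
clock: 16.78
position: [0.5125, -0.3223, 0.0346]
ee_rot: [2.214, 2.227, 0.001]
force: [0.0, -0.1, 0.6]
width: 0.757
```

Request:
jog_arm([
  {"slide": [0,0,0],"roll": 0,"gripper": 0.5},
  {"slide": [0,0,0],"roll": 0,"gripper": 0.5},
  {"slide": [0,0,0],"roll": 0,"gripper": 0.5},
  {"slide": [0,0,0],"roll": 0,"gripper": 0.5},
  {"slide": [0,0,0],"roll": 0,"gripper": 0.5},
  {"slide": [0,0,0],"roll": 0,"gripper": 0.5},
  {"slide": [0,0,0],"roll": 0,"gripper": 0.5},
  {"slide": [0,0,-20],"roll": 0,"gripper": 0.5},
  {"slide": [0,0,-60],"roll": 0,"gripper": 0.5},
  {"slide": [0,0,-120],"roll": 0,"gripper": 0.5},
])

```text
clock: 17.62
position: [0.5104, -0.3212, 0.1348]
ee_rot: [-2.212, -2.224, 0.003]
force: [1.6, 0.3, -1.1]
width: 0.644
```

```bash
python3 - <<'E'
from h import *
s,d,W=wlook("w16")
go([(0.6044,-0.0084,0.15,-3.4)])
E
```

```text
t 17.7 pos [ 0.5145 -0.3243  0.1442] tilt -1.0000 jaw 0.3 j7 0.68 w 0.640 F [ 1.8 -2.7  4.7]
slide [315.4, 91.4, -6.3] roll 0.064 (alt -3.078)
```

View pics/w16.png

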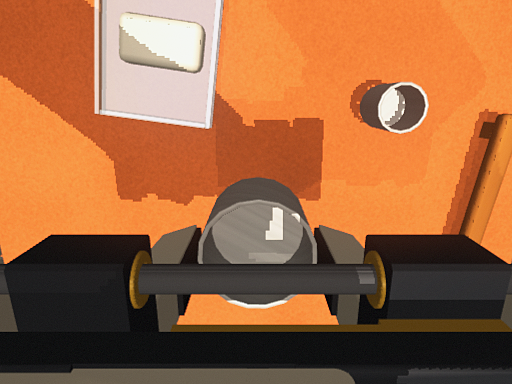

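Request:
jog_arm([
  {"slide": [60,15,-20],"roll": 0.064,"gripper": 0.5},
  {"slide": [315,92,-20],"roll": 0.064,"gripper": 0.5},
  {"slide": [315,92,-20],"roll": 0.064,"gripper": 0.5},
  {"slide": [315,92,-20],"roll": 0.064,"gripper": 0.5},
  {"slide": [315,92,-20],"roll": 0.064,"gripper": 0.5},
  {"slide": [315,92,-20],"roll": 0.064,"gripper": 0.5},
  {"slide": [315,92,-20],"roll": 0.064,"gripper": 0.5},
  {"slide": [315,92,-20],"roll": 0.064,"gripper": 0.5},
  {"slide": [315,92,-20],"roll": 0.064,"gripper": 0.5},
  {"slide": [315,92,-20],"roll": 0.064,"gripper": 0.5},
])

```text
clock: 18.5
position: [0.6026, -0.003, 0.1548]
ee_rot: [-2.278, -2.161, -0.0]
force: [-0.1, -1.4, -0.6]
width: 0.638
```

```bash
cat >> h.py <<'E'
def held(W,s,rout,box=(150,262,170,345),ztool=None):
    "rim circle of a held cup in tool frame"
    from scipy.optimize import least_squares
    T=totool(W,s);P=T[box[0]:box[1],box[2]:box[3]].reshape(-1,3);P=P[np.isfinite(P[:,2])]
    zt=ztool if ztool is not None else np.percentile(P[(np.abs(P[:,1])<rout)&(P[:,0]>0)][:,2],1)
    P=P[np.abs(P[:,2]-zt)<.002];P=P[(np.hypot(P[:,0],P[:,1])<rout+.006)]
    r=least_squares(lambda q:np.hypot(P[:,0]-q[0],P[:,1]-q[1])-(rout-.00125),[0,0],loss="soft_l1",f_scale=.001)
    return "held centre tool",r.x.round(4),"rim z tool",np.median(P[:,2]).round(4),len(P),"xmax",P[:,0].max().round(4),"y",P[:,1].min().round(4),P[:,1].max().round(4)
E
python3 - <<'E'
from h import *
s,d,W=wlook("w17")
print(held(W,s,.0295))
go([(0.6044,-0.0084,0.125,-3.4)])
E
```

```text
('held centre tool', array([0.0089, 0.0003]), 'rim z tool', np.float64(-0.0256), 134, 'xmax', np.float64(0.0115), 'y', np.float64(-0.0337), np.float64(0.0338))
t 18.6 pos [ 0.6021 -0.0059  0.1549] tilt -1.0000 jaw -3.2 j7 0.04 w 0.639 F [-0.5 -1.2 -1.2]
slide [-2.4, 2.5, 29.9] roll 0.0029 (alt -3.139)
```

View pics/w17.png

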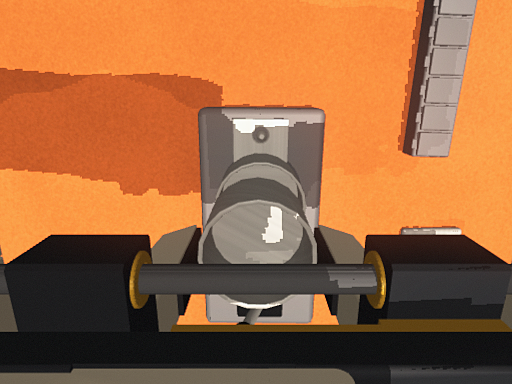

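```bash
python3 - <<'E'
from h import *
for n in ["w16","w17"]:
    z=np.load(f"pics/{n}.npz");s=dict(position=z["pos"],ee_rot=z["rot"])
    for zt in [-.012,-.0134,-.015]: print(held(z["W"],s,.0295,ztool=zt))
go([(0.6044,-0.0084,0.125,-3.4)])
E
```

```text
('held centre tool', array([ 0.0001, -0.0002]), 'rim z tool', np.float64(-0.0132), 852, 'xmax', np.float64(0.0292), 'y', np.float64(-0.0338), np.float64(0.0338))
('held centre tool', array([-0.0003, -0.0003]), 'rim z tool', np.float64(-0.0138), 1227, 'xmax', np.float64(0.0292), 'y', np.float64(-0.0338), np.float64(0.0338))
('held centre tool', array([-0.0004, -0.0003]), 'rim z tool', np.float64(-0.0141), 1054, 'xmax', np.float64(0.0291), 'y', np.float64(-0.0337), np.float64(0.0336))
('held centre tool', array([-0.0001, -0.0003]), 'rim z tool', np.float64(-0.0132), 887, 'xmax', np.float64(0.0291), 'y', np.float64(-0.0336), np.float64(0.0337))
('held centre tool', array([-0.0003, -0.0003]), 'rim z tool', np.float64(-0.0138), 1208, 'xmax', np.float64(0.0291), 'y', np.float64(-0.0338), np.float64(0.0337))
('held centre tool', array([-0.0005, -0.0003]), 'rim z tool', np.float64(-0.014), 1041, 'xmax', np.float64(0.0291), 'y', np.float64(-0.0338), np.float64(0.0337))
t 18.6 pos [ 0.6021 -0.0059  0.1549] tilt -1.0000 jaw -3.2 j7 0.04 w 0.639 F [-0.5 -1.2 -1.2]
slide [-2.4, 2.5, 29.9] roll 0.0029 (alt -3.139)
```

Request:
jog_arm([
  {"slide": [-2.4,2.5,10],"roll": 0,"gripper": 0.5},
  {"slide": [-2.4,2.5,20],"roll": 0,"gripper": 0.5},
  {"slide": [-2.4,2.5,30],"roll": 0,"gripper": 0.5},
  {"slide": [-2.4,2.5,32],"roll": 0,"gripper": 0.5},
  {"slide": [-2.4,2.5,32],"roll": 0,"gripper": 0.5},
  {"slide": [-2.4,2.5,32],"roll": 0,"gripper": 0.5},
  {"slide": [-2.4,2.5,32],"roll": 0,"gripper": 0.5},
  {"slide": [-2.4,2.5,32],"roll": 0,"gripper": 0.5},
  {"slide": [-2.4,2.5,32],"roll": 0,"gripper": 0.5},
  {"slide": [-2.4,2.5,32],"roll": 0,"gripper": 0.5},
])

```text
clock: 19.38
position: [0.6049, -0.009, 0.1239]
ee_rot: [2.285, 2.155, 0.001]
force: [0.7, 0.5, -1.6]
width: 0.636
```

```bash
python3 - <<'E'
from h import *
s,d,W=wlook("w18")
print(held(W,s,.0295,ztool=-.0134))
print(ringfit(W,.6044,-.0084,.045,.074,.079,.035))
go([(0.6044,-0.0084,0.081,-3.4)])
E
```

```text
('held centre tool', array([-0.0003, -0.0003]), 'rim z tool', np.float64(-0.0138), 1228, 'xmax', np.float64(0.0292), 'y', np.float64(-0.0337), np.float64(0.0337))
(array([ 0.604 , -0.0089]), 670, np.float64(0.00065), array([0.604 , 0.0053, 0.0762]), array([0.0691, 0.041 , 0.0043]), np.float64(0.0762))
t 19.4 pos [ 0.6048 -0.009   0.1238] tilt -1.0000 jaw -3.3 j7 0.06 w 0.643 F [ 0.8 -0.3 -1.1]
slide [0.6, -0.5, 42.8] roll 0.0009 (alt -3.141)
```

View pics/w18.png

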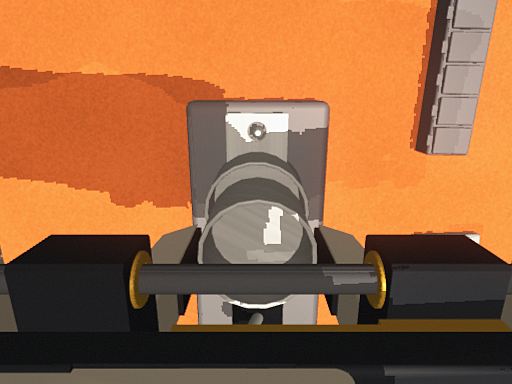

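Request:
jog_arm([
  {"slide": [0.6,-0.5,6],"roll": 0,"gripper": 0.5},
  {"slide": [0.6,-0.5,12],"roll": 0,"gripper": 0.5},
  {"slide": [0.6,-0.5,18],"roll": 0,"gripper": 0.5},
  {"slide": [0.6,-0.5,24],"roll": 0,"gripper": 0.5},
  {"slide": [0.6,-0.5,30],"roll": 0,"gripper": 0.5},
  {"slide": [0.6,-0.5,36],"roll": 0,"gripper": 0.5},
  {"slide": [0.6,-0.5,41],"roll": 0,"gripper": 0.5},
  {"slide": [0.6,-0.5,43.5],"roll": 0,"gripper": 0.5},
  {"slide": [0.6,-0.5,43.5],"roll": 0,"gripper": 0.5},
  {"slide": [0.6,-0.5,43.5],"roll": 0,"gripper": 0.5},
])

```text
clock: 20.27
position: [0.6043, -0.0085, 0.08]
ee_rot: [-2.286, -2.155, 0.0]
force: [-1.0, 0.5, -1.2]
width: 0.638
```

```bash
python3 - <<'E'
from h import *
s,d,W=wlook("w19")
print(held(W,s,.0295,ztool=-.0134))
go([(0.6044,-0.0084,0.081,-3.4)])
E
```

```text
('held centre tool', array([-0.0003, -0.0003]), 'rim z tool', np.float64(-0.0138), 1211, 'xmax', np.float64(0.0291), 'y', np.float64(-0.0337), np.float64(0.0338))
t 20.3 pos [ 0.6044 -0.0085  0.0802] tilt -1.0000 jaw -3.4 j7 0.08 w 0.639 F [ 1.1  1.  -0.3]
slide [0.1, -0.0, -0.8] roll 0.0008 (alt -3.141)
```

View pics/w19.png

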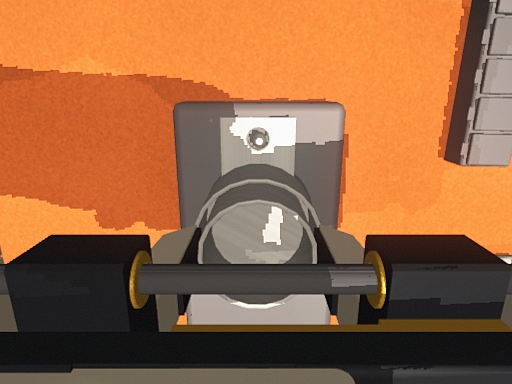

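Cup_a is inside the pot with no contact force, so I'll release it and lift.

Request:
jog_arm([
  {"slide": [0,0,0],"roll": 0,"gripper": 0.8},
  {"slide": [0,0,0],"roll": 0,"gripper": 0.9},
  {"slide": [0,0,0],"roll": 0,"gripper": 0.9},
  {"slide": [0,0,0],"roll": 0,"gripper": 0.9},
  {"slide": [0,0,0],"roll": 0,"gripper": 0.9},
  {"slide": [0,0,-15],"roll": 0,"gripper": 0.9},
  {"slide": [0,0,-35],"roll": 0,"gripper": 0.9},
  {"slide": [0,0,-70],"roll": 0,"gripper": 0.9},
  {"slide": [0,0,-110],"roll": 0,"gripper": 0.9},
  {"slide": [0,0,-110],"roll": 0,"gripper": 0.9},
])

```text
clock: 21.15
position: [0.6081, -0.009, 0.1975]
ee_rot: [2.281, 2.15, 0.013]
force: [1.7, -0.6, 0.8]
width: 0.897
```

```bash
python3 - <<'E'
from h import *
s,d,W=wlook("w20")
print(ringfit(W,.6044,-.0084,.045,.073,.079,.035))
print(ringfit(W,.6044,-.0084,.032,.086,.1,.0295))
d,W=tlook("t2")
print("b",ringfit(W,.5336,.3752,.04,.038,.053,.024))
print("d",ringfit(W,.6196,.268,.03,.038,.053,.013))
print("c",ringfit(W,.6155,-.2517,.035,.038,.053,.0185))
go([(0.5336,0.3752,0.17,None)])
E
```

```text
(array([ 0.6041, -0.0084]), 698, np.float64(0.00228), array([ 0.6043, -0.0051,  0.076 ]), array([0.0695, 0.0622, 0.0059]), np.float64(0.0762))
(array([ 0.6043, -0.0084]), 831, np.float64(0.00076), array([ 0.6042, -0.0089,  0.0902]), array([0.0581, 0.0583, 0.0084]), np.float64(0.0919))
b (array([0.5336, 0.375 ]), 87, np.float64(0.00084), array([0.5335, 0.3751, 0.0453]), array([0.0463, 0.0473, 0.0145]), np.float64(0.0447))
d (array([0.6196, 0.2678]), 35, np.float64(0.00075), array([0.6192, 0.268 , 0.0455]), array([0.0235, 0.0242, 0.0134]), np.float64(0.0445))
c (array([ 0.6157, -0.2517]), 59, np.float64(0.00076), array([ 0.6156, -0.2513,  0.0442]), array([0.0353, 0.0347, 0.0124]), np.float64(0.0455))
t 21.2 pos [ 0.6054 -0.0085  0.1919] tilt -1.0000 jaw -3.4 j7 0.03 w 0.900 F [-0.7  0.5 -1. ]
slide [378.8, -94.2, 21.8] roll 0 (alt 0.000)
```

View pics/w20.png

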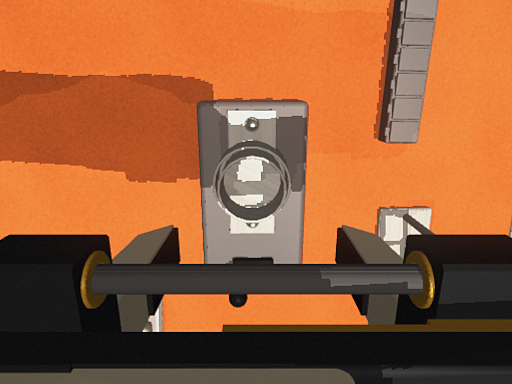

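View pics/t2.png

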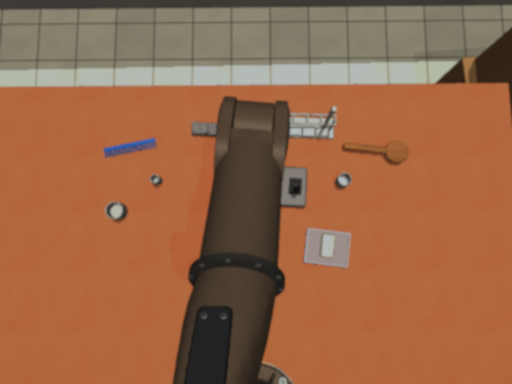

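Request:
jog_arm([
  {"slide": [378,-94,25],"roll": 0,"gripper": 0.9},
  {"slide": [378,-94,25],"roll": 0,"gripper": 0.9},
  {"slide": [378,-94,25],"roll": 0,"gripper": 0.9},
  {"slide": [378,-94,25],"roll": 0,"gripper": 0.9},
  {"slide": [378,-94,25],"roll": 0,"gripper": 0.9},
  {"slide": [378,-94,25],"roll": 0,"gripper": 0.9},
  {"slide": [378,-94,25],"roll": 0,"gripper": 0.9},
  {"slide": [378,-94,60],"roll": 0,"gripper": 0.9},
  {"slide": [378,-94,90],"roll": 0,"gripper": 0.9},
  {"slide": [378,-94,105],"roll": 0,"gripper": 0.9},
])

```text
clock: 22.08
position: [0.5323, 0.3733, 0.0921]
ee_rot: [-2.281, -2.158, -0.004]
force: [0.6, 0.9, 0.4]
width: 0.898
```

Request:
jog_arm([
  {"slide": [0,0,0],"roll": 0,"gripper": 0.9},
  {"slide": [0,0,0],"roll": 0,"gripper": 0.9},
  {"slide": [0,0,0],"roll": 0,"gripper": 0.9},
  {"slide": [0,0,0],"roll": 0,"gripper": 0.9},
  {"slide": [0,0,0],"roll": 0,"gripper": 0.9},
  {"slide": [0,0,0],"roll": 0,"gripper": 0.9},
  {"slide": [0,0,0],"roll": 0,"gripper": 0.9},
  {"slide": [0,0,0],"roll": 0,"gripper": 0.9},
  {"slide": [0,0,0],"roll": 0,"gripper": 0.9},
  {"slide": [0,0,0],"roll": 0,"gripper": 0.9},
])

```text
clock: 22.92
position: [0.5335, 0.369, 0.0931]
ee_rot: [-2.285, -2.155, -0.0]
force: [-0.1, 0.5, 0.9]
width: 0.9
```

```bash
python3 - <<'E'
from h import *
s,d,W=wlook("w21")
print(ringfit(W,.5336,.375,.05,.044,.052,.024))
go([(0.5336,0.375,0.0345,None)])
E
```

```text
(array([0.5331, 0.3755]), 989, np.float64(0.00074), array([0.5328, 0.3752, 0.047 ]), array([0.0472, 0.0475, 0.0059]), np.float64(0.048))
t 23.0 pos [0.5335 0.369  0.093 ] tilt -1.0000 jaw -3.4 j7 -0.57 w 0.901 F [1.6 1.4 0.2]
slide [6.0, -0.3, 58.5] roll 0 (alt 0.000)
```

View pics/w21.png

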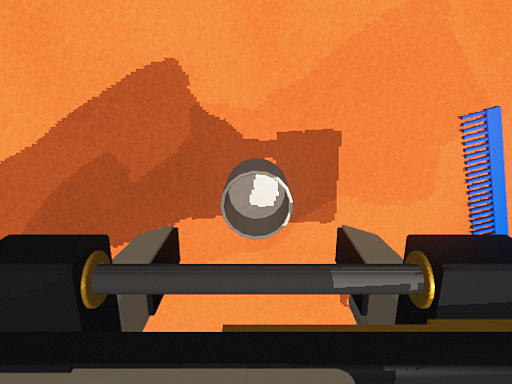

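Request:
jog_arm([
  {"slide": [6.3,-0.6,5],"roll": 0,"gripper": 0.9},
  {"slide": [6.3,-0.6,25],"roll": 0,"gripper": 0.9},
  {"slide": [6.3,-0.6,45],"roll": 0,"gripper": 0.8},
  {"slide": [6.3,-0.6,57],"roll": 0,"gripper": 0.7},
  {"slide": [6.3,-0.6,57],"roll": 0,"gripper": 0.4},
  {"slide": [6.3,-0.6,57],"roll": 0,"gripper": 0.4},
  {"slide": [6.3,-0.6,57],"roll": 0,"gripper": 0.4},
  {"slide": [6.3,-0.6,57],"roll": 0,"gripper": 0.4},
  {"slide": [6.3,-0.6,57],"roll": 0,"gripper": 0.4},
  {"slide": [6.3,-0.6,57],"roll": 0,"gripper": 0.4},
])

```text
clock: 23.8
position: [0.5339, 0.3757, 0.037]
ee_rot: [2.286, 2.155, 0.003]
force: [-1.0, -0.3, 3.4]
width: 0.514
```

Request:
jog_arm([
  {"slide": [0,0,0],"roll": 0,"gripper": 0.4},
  {"slide": [0,0,0],"roll": 0,"gripper": 0.4},
  {"slide": [0,0,0],"roll": 0,"gripper": 0.4},
  {"slide": [0,0,0],"roll": 0,"gripper": 0.4},
  {"slide": [0,0,0],"roll": 0,"gripper": 0.4},
  {"slide": [0,0,0],"roll": 0,"gripper": 0.4},
  {"slide": [0,0,-20],"roll": 0,"gripper": 0.4},
  {"slide": [0,0,-60],"roll": 0,"gripper": 0.4},
  {"slide": [0,0,-100],"roll": 0,"gripper": 0.4},
  {"slide": [0,0,-135],"roll": 0,"gripper": 0.4},
])

```text
clock: 24.63
position: [0.5332, 0.375, 0.173]
ee_rot: [2.286, 2.155, 0.0]
force: [1.0, 0.5, -1.4]
width: 0.516
```

```bash
python3 - <<'E'
from h import *
s,d,W=wlook("w22")
print(held(W,s,.024,ztool=-.012))
go([(0.6044,-0.0084,0.17,-3.4)])
E
```

```text
('held centre tool', array([-0.0006, -0.0003]), 'rim z tool', np.float64(-0.0113), 916, 'xmax', np.float64(0.0232), 'y', np.float64(-0.028), np.float64(0.0279))
t 24.7 pos [0.5364 0.377  0.1806] tilt -0.9999 jaw -3.4 j7 -0.61 w 0.513 F [2.7 2.2 4.8]
slide [-380.8, 90.6, 8.6] roll 0.0002 (alt -3.141)
```

View pics/w22.png

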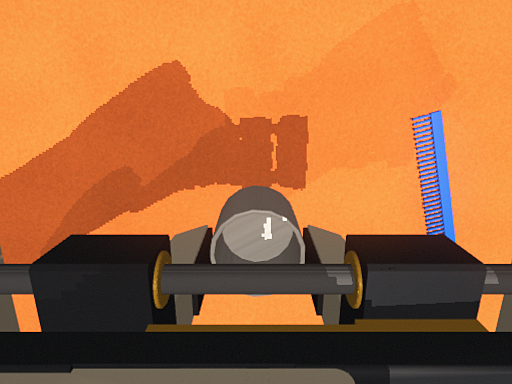

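Request:
jog_arm([
  {"slide": [-379,93,5],"roll": 0,"gripper": 0.4},
  {"slide": [-379,93,5],"roll": 0,"gripper": 0.4},
  {"slide": [-379,93,5],"roll": 0,"gripper": 0.4},
  {"slide": [-379,93,5],"roll": 0,"gripper": 0.4},
  {"slide": [-379,93,5],"roll": 0,"gripper": 0.4},
  {"slide": [-379,93,5],"roll": 0,"gripper": 0.4},
  {"slide": [-379,93,5],"roll": 0,"gripper": 0.4},
  {"slide": [-379,93,5],"roll": 0,"gripper": 0.4},
  {"slide": [-379,93,5],"roll": 0,"gripper": 0.4},
  {"slide": [-379,93,5],"roll": 0,"gripper": 0.4},
])

```text
clock: 25.52
position: [0.604, -0.0167, 0.1661]
ee_rot: [2.291, 2.145, -0.003]
force: [-1.0, -1.2, -0.3]
width: 0.509
```

Request:
jog_arm([
  {"slide": [0,0,10],"roll": 0,"gripper": 0.4},
  {"slide": [0,0,25],"roll": 0,"gripper": 0.4},
  {"slide": [0,0,25],"roll": 0,"gripper": 0.4},
  {"slide": [0,0,25],"roll": 0,"gripper": 0.4},
  {"slide": [0,0,25],"roll": 0,"gripper": 0.4},
  {"slide": [0,0,25],"roll": 0,"gripper": 0.4},
  {"slide": [0,0,25],"roll": 0,"gripper": 0.4},
  {"slide": [0,0,25],"roll": 0,"gripper": 0.4},
  {"slide": [0,0,25],"roll": 0,"gripper": 0.4},
  {"slide": [0,0,25],"roll": 0,"gripper": 0.4},
])

```text
clock: 26.35
position: [0.604, -0.0084, 0.1411]
ee_rot: [2.285, 2.155, 0.001]
force: [0.1, 0.1, -1.0]
width: 0.511
```

```bash
python3 - <<'E'
from h import *
s,d,W=wlook("w23")
print(held(W,s,.024,ztool=-.012))
print(ringfit(W,.6044,-.0084,.035,.0895,.095,.0295))
go([(0.6045,-0.0082,0.1,-3.4)])
E
```

```text
('held centre tool', array([-0.0006, -0.0003]), 'rim z tool', np.float64(-0.0113), 903, 'xmax', np.float64(0.0232), 'y', np.float64(-0.0278), np.float64(0.0279))
(array([ 0.6042, -0.0091]), 598, np.float64(0.00067), array([0.6042, 0.0011, 0.092 ]), array([0.0582, 0.0385, 0.0049]), np.float64(0.0922))
t 26.4 pos [ 0.604  -0.0084  0.141 ] tilt -1.0000 jaw -3.3 j7 0.05 w 0.515 F [-0.4 -0.7 -1.3]
slide [0.3, 0.5, 41.0] roll 0.0009 (alt -3.141)
```

View pics/w23.png

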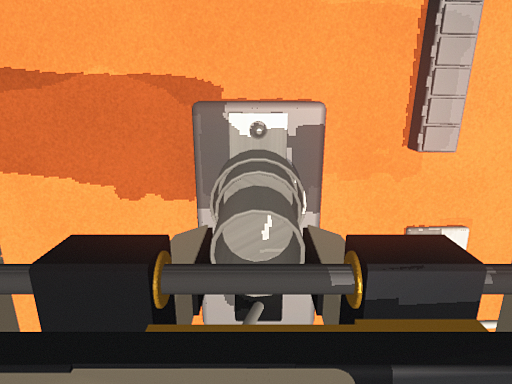

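Request:
jog_arm([
  {"slide": [0.3,0.3,6],"roll": 0,"gripper": 0.4},
  {"slide": [0.3,0.3,12],"roll": 0,"gripper": 0.4},
  {"slide": [0.3,0.3,18],"roll": 0,"gripper": 0.4},
  {"slide": [0.3,0.3,24],"roll": 0,"gripper": 0.4},
  {"slide": [0.3,0.3,30],"roll": 0,"gripper": 0.4},
  {"slide": [0.3,0.3,36],"roll": 0,"gripper": 0.4},
  {"slide": [0.3,0.3,42],"roll": 0,"gripper": 0.4},
  {"slide": [0.3,0.3,45],"roll": 0,"gripper": 0.4},
  {"slide": [0.3,0.3,45],"roll": 0,"gripper": 0.4},
  {"slide": [0.3,0.3,45],"roll": 0,"gripper": 0.4},
])

```text
clock: 27.23
position: [0.6043, -0.0083, 0.0957]
ee_rot: [-2.286, -2.155, 0.0]
force: [0.6, 0.8, -0.2]
width: 0.515
```

```bash
python3 - <<'E'
from h import *
s,d,W=wlook("w24")
print(held(W,s,.024,ztool=-.012))
go([(0.6044,-0.0084,0.096,-3.4)])
E
```

```text
('held centre tool', array([-0.0006, -0.0003]), 'rim z tool', np.float64(-0.0113), 903, 'xmax', np.float64(0.0233), 'y', np.float64(-0.0279), np.float64(0.0277))
t 27.3 pos [ 0.6043 -0.0082  0.0958] tilt -1.0000 jaw -3.4 j7 0.07 w 0.511 F [-0.7 -1.1 -0.7]
slide [-0.2, 0.1, -0.2] roll 0.0008 (alt -3.141)
```

View pics/w24.png

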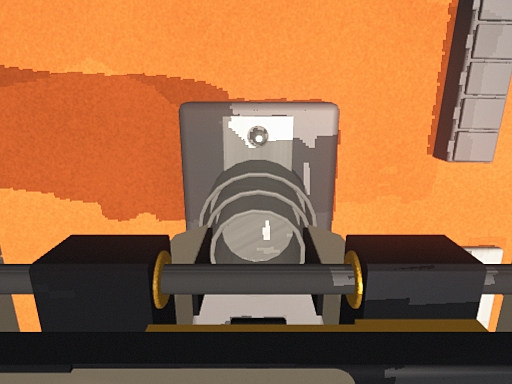

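Request:
jog_arm([
  {"slide": [0,0,0],"roll": 0,"gripper": 0.7},
  {"slide": [0,0,0],"roll": 0,"gripper": 0.8},
  {"slide": [0,0,0],"roll": 0,"gripper": 0.8},
  {"slide": [0,0,0],"roll": 0,"gripper": 0.8},
  {"slide": [0,0,0],"roll": 0,"gripper": 0.8},
  {"slide": [0,0,-15],"roll": 0,"gripper": 0.8},
  {"slide": [0,0,-35],"roll": 0,"gripper": 0.8},
  {"slide": [0,0,-70],"roll": 0,"gripper": 0.8},
  {"slide": [0,0,-100],"roll": 0,"gripper": 0.8},
  {"slide": [0,0,-100],"roll": 0,"gripper": 0.8},
])

```text
clock: 28.12
position: [0.6075, -0.0086, 0.202]
ee_rot: [2.282, 2.151, 0.011]
force: [0.4, -0.6, 0.2]
width: 0.797
```

```bash
python3 - <<'E'
from h import *
s,d,W=wlook("w25")
print(ringfit(W,.6044,-.0084,.045,.073,.079,.035))
print(ringfit(W,.6044,-.0084,.034,.089,.095,.0295))
print(ringfit(W,.6044,-.0084,.026,.102,.11,.024))
d,W=tlook("t3")
print("d",ringfit(W,.6196,.268,.03,.038,.053,.013))
print("c",ringfit(W,.6155,-.2517,.035,.038,.053,.0185))
go([(0.6157,-0.2517,0.17,None)])
E
```

```text
(array([ 0.6042, -0.0086]), 995, np.float64(0.00835), array([ 0.604 , -0.0064,  0.076 ]), array([0.0695, 0.0645, 0.006 ]), np.float64(0.0757))
(array([ 0.6041, -0.0088]), 706, np.float64(0.00226), array([ 0.6041, -0.0089,  0.092 ]), array([0.0576, 0.0583, 0.006 ]), np.float64(0.0922))
(array([ 0.604 , -0.0085]), 654, np.float64(0.00074), array([ 0.6038, -0.009 ,  0.1051]), array([0.0472, 0.0479, 0.0063]), np.float64(0.1061))
d (array([0.6197, 0.2676]), 35, np.float64(0.00078), array([0.6193, 0.268 , 0.0446]), array([0.0223, 0.0261, 0.012 ]), np.float64(0.0463))
c (array([ 0.6154, -0.2515]), 60, np.float64(0.00072), array([ 0.6152, -0.2512,  0.045 ]), array([0.0353, 0.0343, 0.0137]), np.float64(0.0464))
t 28.2 pos [ 0.6051 -0.0082  0.1972] tilt -1.0000 jaw -3.4 j7 0.03 w 0.799 F [-0.2  0.7 -0.2]
slide [-242.5, 24.8, 27.1] roll 0 (alt 0.000)
```

View pics/w25.png

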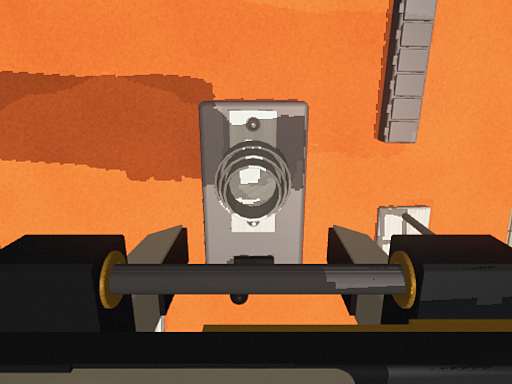

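Request:
jog_arm([
  {"slide": [-242.5,25.5,10],"roll": 0,"gripper": 0.65},
  {"slide": [-242.5,25.5,10],"roll": 0,"gripper": 0.65},
  {"slide": [-242.5,25.5,10],"roll": 0,"gripper": 0.65},
  {"slide": [-242.5,25.5,10],"roll": 0,"gripper": 0.65},
  {"slide": [-242.5,25.5,10],"roll": 0,"gripper": 0.65},
  {"slide": [-242.5,25.5,10],"roll": 0,"gripper": 0.65},
  {"slide": [-242.5,25.5,45],"roll": 0,"gripper": 0.65},
  {"slide": [-242.5,25.5,80],"roll": 0,"gripper": 0.65},
  {"slide": [-242.5,25.5,104],"roll": 0,"gripper": 0.65},
  {"slide": [-242.5,25.5,104],"roll": 0,"gripper": 0.65},
])

```text
clock: 29.05
position: [0.6112, -0.25, 0.0849]
ee_rot: [-2.279, -2.148, 0.008]
force: [-0.4, 0.2, 0.3]
width: 0.646
```

Request:
jog_arm([
  {"slide": [0,0,0],"roll": 0,"gripper": 0.65},
  {"slide": [0,0,0],"roll": 0,"gripper": 0.65},
  {"slide": [0,0,0],"roll": 0,"gripper": 0.65},
  {"slide": [0,0,0],"roll": 0,"gripper": 0.65},
  {"slide": [0,0,0],"roll": 0,"gripper": 0.65},
  {"slide": [0,0,0],"roll": 0,"gripper": 0.65},
  {"slide": [0,0,0],"roll": 0,"gripper": 0.65},
  {"slide": [0,0,0],"roll": 0,"gripper": 0.65},
  {"slide": [0,0,0],"roll": 0,"gripper": 0.65},
  {"slide": [0,0,0],"roll": 0,"gripper": 0.65},
])

```text
clock: 29.88
position: [0.6155, -0.2518, 0.0919]
ee_rot: [-2.285, -2.156, -0.0]
force: [0.9, -0.2, -0.1]
width: 0.652
```

```bash
python3 - <<'E'
from h import *
s,d,W=wlook("w26")
print(ringfit(W,.6155,-.2516,.04,.044,.052,.0185))
go([(0.6155,-0.2516,0.0365,-3.4)])
E
```

```text
(array([ 0.615 , -0.2527]), 750, np.float64(0.0007), array([ 0.6149, -0.2531,  0.0472]), array([0.0359, 0.0366, 0.0064]), np.float64(0.048))
t 29.9 pos [ 0.6155 -0.2518  0.0919] tilt -1.0000 jaw -3.4 j7 0.47 w 0.648 F [-0.6 -0.7 -0.4]
slide [0.2, -0.0, 55.4] roll 0.0008 (alt -3.141)
```

View pics/w26.png

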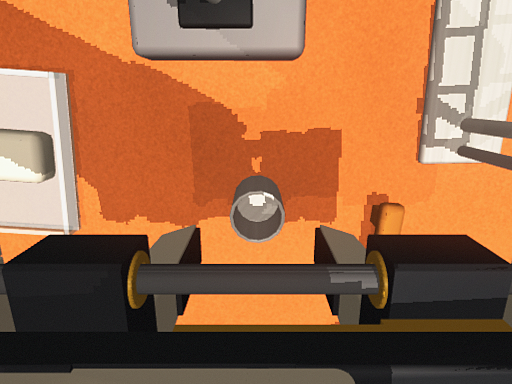

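Request:
jog_arm([
  {"slide": [-1,-0.5,5],"roll": 0,"gripper": 0.65},
  {"slide": [-1,-0.5,25],"roll": 0,"gripper": 0.65},
  {"slide": [-1,-0.5,45],"roll": 0,"gripper": 0.65},
  {"slide": [-1,-0.5,55.5],"roll": 0,"gripper": 0.6},
  {"slide": [-1,-0.5,55.5],"roll": 0,"gripper": 0.25},
  {"slide": [-1,-0.5,55.5],"roll": 0,"gripper": 0.25},
  {"slide": [-1,-0.5,55.5],"roll": 0,"gripper": 0.25},
  {"slide": [-1,-0.5,55.5],"roll": 0,"gripper": 0.25},
  {"slide": [-1,-0.5,55.5],"roll": 0,"gripper": 0.25},
  {"slide": [-1,-0.5,55.5],"roll": 0,"gripper": 0.25},
])

```text
clock: 30.77
position: [0.6156, -0.253, 0.0373]
ee_rot: [2.284, 2.155, 0.001]
force: [-0.3, -0.2, 3.0]
width: 0.389
```

Request:
jog_arm([
  {"slide": [0,0,0],"roll": 0,"gripper": 0.25},
  {"slide": [0,0,0],"roll": 0,"gripper": 0.25},
  {"slide": [0,0,0],"roll": 0,"gripper": 0.25},
  {"slide": [0,0,0],"roll": 0,"gripper": 0.25},
  {"slide": [0,0,0],"roll": 0,"gripper": 0.25},
  {"slide": [0,0,-20],"roll": 0,"gripper": 0.25},
  {"slide": [0,0,-60],"roll": 0,"gripper": 0.25},
  {"slide": [0,0,-100],"roll": 0,"gripper": 0.25},
  {"slide": [0,0,-145],"roll": 0,"gripper": 0.25},
  {"slide": [0,0,-145],"roll": 0,"gripper": 0.25},
])

```text
clock: 31.6
position: [0.6183, -0.2547, 0.1897]
ee_rot: [2.278, 2.148, 0.008]
force: [1.8, -1.0, 0.7]
width: 0.389
```

```bash
python3 - <<'E'
from h import *
s,d,W=wlook("w27")
print(held(W,s,.0185,ztool=-.0115))
go([(0.6044,-0.0084,0.18,-3.4)])
E
```

```text
('held centre tool', array([ 0.0001, -0.0002]), 'rim z tool', np.float64(-0.0109), 729, 'xmax', np.float64(0.0183), 'y', np.float64(-0.0218), np.float64(0.0221))
t 31.6 pos [ 0.6176 -0.2542  0.187 ] tilt -1.0000 jaw -3.4 j7 0.44 w 0.392 F [ 0.  -0.1 -0.8]
slide [244.6, -27.6, 6.2] roll 0.0007 (alt -3.141)
```

View pics/w27.png

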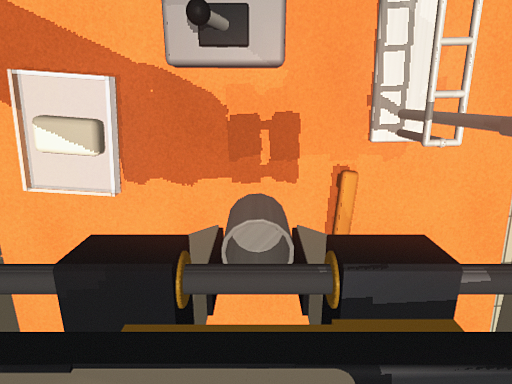

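Request:
jog_arm([
  {"slide": [243.5,-25,0],"roll": 0,"gripper": 0.25},
  {"slide": [243.5,-25,0],"roll": 0,"gripper": 0.25},
  {"slide": [243.5,-25,0],"roll": 0,"gripper": 0.25},
  {"slide": [243.5,-25,0],"roll": 0,"gripper": 0.25},
  {"slide": [243.5,-25,0],"roll": 0,"gripper": 0.25},
  {"slide": [243.5,-25,0],"roll": 0,"gripper": 0.25},
  {"slide": [243.5,-25,0],"roll": 0,"gripper": 0.25},
  {"slide": [243.5,-25,10],"roll": 0,"gripper": 0.25},
  {"slide": [243.5,-25,25],"roll": 0,"gripper": 0.25},
  {"slide": [243.5,-25,25],"roll": 0,"gripper": 0.25},
])

```text
clock: 32.48
position: [0.602, -0.0094, 0.1528]
ee_rot: [-2.285, -2.152, 0.007]
force: [-0.8, -1.1, -1.2]
width: 0.388
```

Request:
jog_arm([
  {"slide": [0,0,0],"roll": 0,"gripper": 0.25},
  {"slide": [0,0,0],"roll": 0,"gripper": 0.25},
  {"slide": [0,0,0],"roll": 0,"gripper": 0.25},
  {"slide": [0,0,0],"roll": 0,"gripper": 0.25},
  {"slide": [0,0,0],"roll": 0,"gripper": 0.25},
  {"slide": [0,0,0],"roll": 0,"gripper": 0.25},
  {"slide": [0,0,0],"roll": 0,"gripper": 0.25},
  {"slide": [0,0,0],"roll": 0,"gripper": 0.25},
  {"slide": [0,0,0],"roll": 0,"gripper": 0.25},
  {"slide": [0,0,0],"roll": 0,"gripper": 0.25},
])

```text
clock: 33.32
position: [0.6042, -0.0082, 0.1564]
ee_rot: [-2.285, -2.156, -0.0]
force: [0.6, 0.8, 0.0]
width: 0.391
```

```bash
python3 - <<'E'
from h import *
s,d,W=wlook("w28")
print(held(W,s,.0185,ztool=-.0115))
print(ringfit(W,.6044,-.0084,.03,.1035,.109,.024))
go([(0.6042,-0.0084,0.1105,-3.4)])
E
```

```text
('held centre tool', array([ 0.0001, -0.0002]), 'rim z tool', np.float64(-0.0109), 743, 'xmax', np.float64(0.0185), 'y', np.float64(-0.0219), np.float64(0.0219))
(array([ 0.6039, -0.009 ]), 509, np.float64(0.00067), array([ 0.6038, -0.002 ,  0.1061]), array([0.0476, 0.0339, 0.0053]), np.float64(0.1061))
t 33.4 pos [ 0.6043 -0.0082  0.1564] tilt -1.0000 jaw -3.3 j7 0.05 w 0.387 F [ 0.3  0.1 -1.2]
slide [-0.2, -0.0, 45.9] roll 0.0009 (alt -3.141)
```

View pics/w28.png

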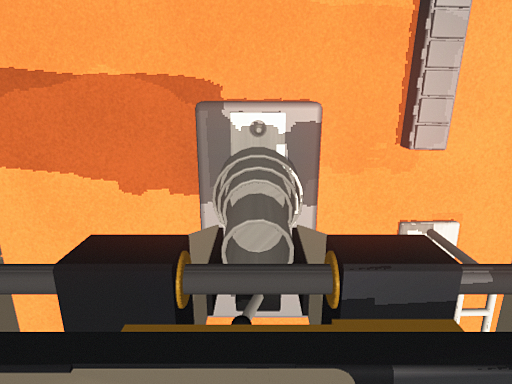

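Request:
jog_arm([
  {"slide": [-0.3,-0.3,6],"roll": 0,"gripper": 0.25},
  {"slide": [-0.3,-0.3,12],"roll": 0,"gripper": 0.25},
  {"slide": [-0.3,-0.3,18],"roll": 0,"gripper": 0.25},
  {"slide": [-0.3,-0.3,24],"roll": 0,"gripper": 0.25},
  {"slide": [-0.3,-0.3,30],"roll": 0,"gripper": 0.25},
  {"slide": [-0.3,-0.3,36],"roll": 0,"gripper": 0.25},
  {"slide": [-0.3,-0.3,42],"roll": 0,"gripper": 0.25},
  {"slide": [-0.3,-0.3,46],"roll": 0,"gripper": 0.25},
  {"slide": [-0.3,-0.3,46],"roll": 0,"gripper": 0.25},
  {"slide": [-0.3,-0.3,46],"roll": 0,"gripper": 0.25},
])

```text
clock: 34.2
position: [0.6039, -0.0085, 0.1102]
ee_rot: [-2.285, -2.155, 0.0]
force: [-0.3, 0.2, -0.7]
width: 0.391
```

```bash
python3 - <<'E'
from h import *
s,d,W=wlook("w29")
print(held(W,s,.0185,ztool=-.0115))
go([(0.6042,-0.0084,0.1105,-3.4)])
E
```

```text
('held centre tool', array([ 0.0001, -0.0002]), 'rim z tool', np.float64(-0.011), 719, 'xmax', np.float64(0.0185), 'y', np.float64(-0.0218), np.float64(0.0218))
t 34.2 pos [ 0.604  -0.0085  0.1103] tilt -1.0000 jaw -3.4 j7 0.07 w 0.389 F [-0.5  0.8  0.6]
slide [0.1, 0.2, -0.2] roll 0.0008 (alt -3.141)
```

View pics/w29.png

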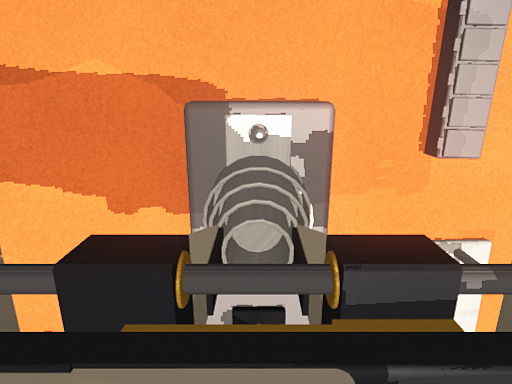

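Request:
jog_arm([
  {"slide": [0,0,0],"roll": 0,"gripper": 0.6},
  {"slide": [0,0,0],"roll": 0,"gripper": 0.65},
  {"slide": [0,0,0],"roll": 0,"gripper": 0.65},
  {"slide": [0,0,0],"roll": 0,"gripper": 0.65},
  {"slide": [0,0,0],"roll": 0,"gripper": 0.65},
  {"slide": [0,0,-15],"roll": 0,"gripper": 0.65},
  {"slide": [0,0,-35],"roll": 0,"gripper": 0.65},
  {"slide": [0,0,-70],"roll": 0,"gripper": 0.65},
  {"slide": [0,0,-90],"roll": 0,"gripper": 0.65},
  {"slide": [0,0,-90],"roll": 0,"gripper": 0.65},
])

```text
clock: 35.08
position: [0.6065, -0.0088, 0.2052]
ee_rot: [2.282, 2.152, 0.009]
force: [0.7, 0.2, 0.8]
width: 0.655
```

```bash
python3 - <<'E'
from h import *
s,d,W=wlook("w30")
print(ringfit(W,.6044,-.0084,.034,.089,.095,.0295))
print(ringfit(W,.6044,-.0084,.028,.103,.109,.024))
print(ringfit(W,.6044,-.0084,.022,.115,.125,.0185))
d,W=tlook("t4")
print("d",ringfit(W,.6196,.268,.03,.038,.053,.013))
go([(0.6196,0.268,0.17,None)])
E
```

```text
(array([ 0.6041, -0.0093]), 706, np.float64(0.00314), array([ 0.6038, -0.0089,  0.092 ]), array([0.0581, 0.0582, 0.0059]), np.float64(0.0922))
(array([ 0.6039, -0.0089]), 629, np.float64(0.00205), array([ 0.6038, -0.0089,  0.106 ]), array([0.047 , 0.0476, 0.006 ]), np.float64(0.1061))
(array([ 0.6034, -0.0082]), 552, np.float64(0.00072), array([ 0.6035, -0.0086,  0.1187]), array([0.0361, 0.0365, 0.0073]), np.float64(0.1199))
d (array([0.6198, 0.2679]), 34, np.float64(0.00076), array([0.6193, 0.268 , 0.0441]), array([0.0229, 0.0243, 0.0116]), np.float64(0.0459))
t 35.2 pos [ 0.6044 -0.0084  0.2011] tilt -1.0000 jaw -3.3 j7 0.03 w 0.649 F [-0.3  0.5 -0.4]
slide [276.9, -1.0, 31.2] roll 0 (alt 0.000)
```

View pics/w30.png

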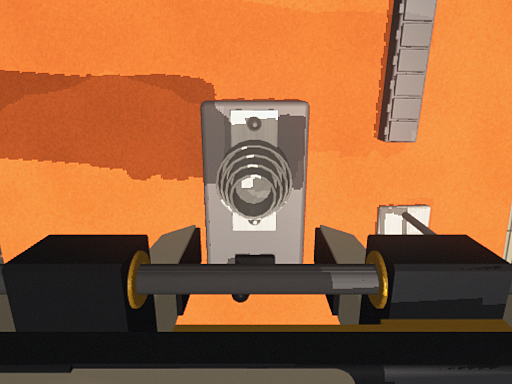

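Request:
jog_arm([
  {"slide": [277,-0.6,10],"roll": 0,"gripper": 0.5},
  {"slide": [277,-0.6,10],"roll": 0,"gripper": 0.5},
  {"slide": [277,-0.6,10],"roll": 0,"gripper": 0.5},
  {"slide": [277,-0.6,10],"roll": 0,"gripper": 0.5},
  {"slide": [277,-0.6,10],"roll": 0,"gripper": 0.5},
  {"slide": [277,-0.6,10],"roll": 0,"gripper": 0.5},
  {"slide": [277,-0.6,40],"roll": 0,"gripper": 0.5},
  {"slide": [277,-0.6,75],"roll": 0,"gripper": 0.5},
  {"slide": [277,-0.6,110],"roll": 0,"gripper": 0.5},
  {"slide": [277,-0.6,110],"roll": 0,"gripper": 0.5},
])

```text
clock: 36.02
position: [0.6139, 0.2668, 0.0817]
ee_rot: [-2.281, -2.155, 0.02]
force: [-1.1, -1.3, -2.0]
width: 0.499
```

Request:
jog_arm([
  {"slide": [0,0,0],"roll": 0,"gripper": 0.5},
  {"slide": [0,0,0],"roll": 0,"gripper": 0.5},
  {"slide": [0,0,0],"roll": 0,"gripper": 0.5},
  {"slide": [0,0,0],"roll": 0,"gripper": 0.5},
  {"slide": [0,0,0],"roll": 0,"gripper": 0.5},
  {"slide": [0,0,0],"roll": 0,"gripper": 0.5},
  {"slide": [0,0,0],"roll": 0,"gripper": 0.5},
  {"slide": [0,0,0],"roll": 0,"gripper": 0.5},
  {"slide": [0,0,0],"roll": 0,"gripper": 0.5},
  {"slide": [0,0,0],"roll": 0,"gripper": 0.5},
])

```text
clock: 36.85
position: [0.6195, 0.2681, 0.0904]
ee_rot: [-2.285, -2.155, 0.0]
force: [0.5, -0.1, 0.2]
width: 0.498
```

```bash
python3 - <<'E'
from h import *
s,d,W=wlook("w31")
print(ringfit(W,.6196,.268,.035,.044,.052,.013))
go([(0.6196,0.268,0.0365,-3.4)])
E
```

```text
(array([0.6197, 0.2682]), 521, np.float64(0.00069), array([0.6197, 0.2679, 0.0469]), array([0.0252, 0.026 , 0.0057]), np.float64(0.048))
t 36.9 pos [0.6195 0.2681 0.0903] tilt -1.0000 jaw -3.4 j7 -0.36 w 0.500 F [-0.5  0.9 -0.8]
slide [-0.1, 0.1, 53.8] roll 0.0008 (alt -3.141)
```

View pics/w31.png

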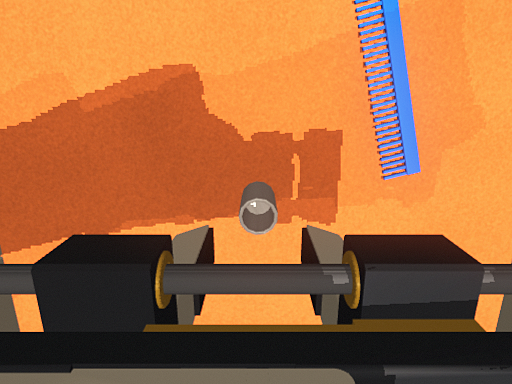

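Request:
jog_arm([
  {"slide": [0,0.2,5],"roll": 0,"gripper": 0.5},
  {"slide": [0,0.2,25],"roll": 0,"gripper": 0.5},
  {"slide": [0,0.2,45],"roll": 0,"gripper": 0.5},
  {"slide": [0,0.2,54],"roll": 0,"gripper": 0.5},
  {"slide": [0,0.2,54],"roll": 0,"gripper": 0.15},
  {"slide": [0,0.2,54],"roll": 0,"gripper": 0.15},
  {"slide": [0,0.2,54],"roll": 0,"gripper": 0.15},
  {"slide": [0,0.2,54],"roll": 0,"gripper": 0.15},
  {"slide": [0,0.2,54],"roll": 0,"gripper": 0.15},
  {"slide": [0,0.2,54],"roll": 0,"gripper": 0.15},
])

```text
clock: 37.73
position: [0.6205, 0.2683, 0.0374]
ee_rot: [2.285, 2.155, 0.003]
force: [0.3, 0.1, 2.8]
width: 0.276
```

Request:
jog_arm([
  {"slide": [0,0,0],"roll": 0,"gripper": 0.15},
  {"slide": [0,0,0],"roll": 0,"gripper": 0.15},
  {"slide": [0,0,0],"roll": 0,"gripper": 0.15},
  {"slide": [0,0,0],"roll": 0,"gripper": 0.15},
  {"slide": [0,0,0],"roll": 0,"gripper": 0.15},
  {"slide": [0,0,-20],"roll": 0,"gripper": 0.15},
  {"slide": [0,0,-60],"roll": 0,"gripper": 0.15},
  {"slide": [0,0,-100],"roll": 0,"gripper": 0.15},
  {"slide": [0,0,-140],"roll": 0,"gripper": 0.15},
  {"slide": [0,0,-155],"roll": 0,"gripper": 0.15},
])

```text
clock: 38.57
position: [0.622, 0.2686, 0.1977]
ee_rot: [2.284, 2.154, 0.011]
force: [0.7, 0.2, 0.3]
width: 0.271
```

```bash
python3 - <<'E'
from h import *
s,d,W=wlook("w32")
print(held(W,s,.013,ztool=-.0115))
go([(0.6036,-0.0084,0.19,-3.4)])
E
```

```text
('held centre tool', array([-0.0002, -0.0002]), 'rim z tool', np.float64(-0.0108), 525, 'xmax', np.float64(0.0125), 'y', np.float64(-0.0154), np.float64(0.0155))
t 38.6 pos [0.6226 0.2689 0.1987] tilt -1.0000 jaw -3.4 j7 -0.39 w 0.277 F [1.  0.2 1.7]
slide [-278.0, -2.8, 7.4] roll 0.0005 (alt -3.141)
```

View pics/w32.png

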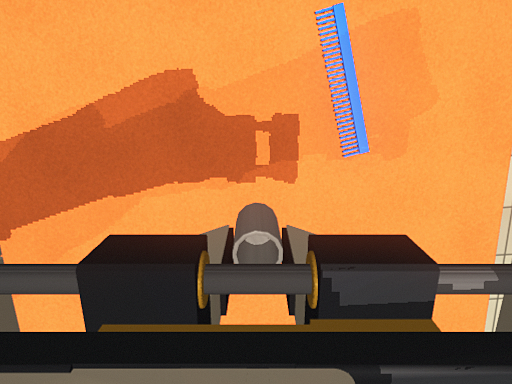

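Request:
jog_arm([
  {"slide": [-277,0,0],"roll": 0,"gripper": 0.15},
  {"slide": [-277,0,0],"roll": 0,"gripper": 0.15},
  {"slide": [-277,0,0],"roll": 0,"gripper": 0.15},
  {"slide": [-277,0,0],"roll": 0,"gripper": 0.15},
  {"slide": [-277,0,0],"roll": 0,"gripper": 0.15},
  {"slide": [-277,0,0],"roll": 0,"gripper": 0.15},
  {"slide": [-277,0,0],"roll": 0,"gripper": 0.15},
  {"slide": [-277,0,10],"roll": 0,"gripper": 0.15},
  {"slide": [-277,0,22],"roll": 0,"gripper": 0.15},
  {"slide": [-277,0,22],"roll": 0,"gripper": 0.15},
])

```text
clock: 39.45
position: [0.6019, -0.0087, 0.1671]
ee_rot: [-2.285, -2.153, 0.004]
force: [0.3, 0.2, -1.0]
width: 0.275
```

Request:
jog_arm([
  {"slide": [0,0,0],"roll": 0,"gripper": 0.15},
  {"slide": [0,0,0],"roll": 0,"gripper": 0.15},
  {"slide": [0,0,0],"roll": 0,"gripper": 0.15},
  {"slide": [0,0,0],"roll": 0,"gripper": 0.15},
  {"slide": [0,0,0],"roll": 0,"gripper": 0.15},
  {"slide": [0,0,0],"roll": 0,"gripper": 0.15},
  {"slide": [0,0,0],"roll": 0,"gripper": 0.15},
  {"slide": [0,0,0],"roll": 0,"gripper": 0.15},
  {"slide": [0,0,0],"roll": 0,"gripper": 0.15},
  {"slide": [0,0,0],"roll": 0,"gripper": 0.15},
])

```text
clock: 40.28
position: [0.6035, -0.0085, 0.1694]
ee_rot: [-2.286, -2.155, 0.0]
force: [0.3, -0.1, -0.2]
width: 0.268
```

```bash
python3 - <<'E'
from h import *
s,d,W=wlook("w33")
print(held(W,s,.013,ztool=-.0115))
print(ringfit(W,.6036,-.0084,.024,.1165,.123,.0185))
go([(0.6036,-0.0084,0.1245,-3.4)])
E
```

```text
('held centre tool', array([-0.0003, -0.0002]), 'rim z tool', np.float64(-0.0109), 514, 'xmax', np.float64(0.0127), 'y', np.float64(-0.0154), np.float64(0.0151))
(array([ 0.6033, -0.0085]), 438, np.float64(0.00068), array([ 0.6033, -0.0051,  0.1193]), array([0.0359, 0.0295, 0.0055]), np.float64(0.1201))
t 40.3 pos [ 0.6035 -0.0085  0.1694] tilt -1.0000 jaw -3.4 j7 0.04 w 0.272 F [-0.5  0.3  0. ]
slide [0.1, 0.1, 44.9] roll 0.0008 (alt -3.141)
```

View pics/w33.png

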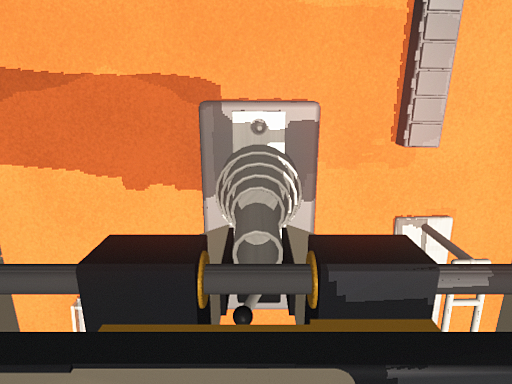

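Request:
jog_arm([
  {"slide": [0,0,6],"roll": 0,"gripper": 0.15},
  {"slide": [0,0,12],"roll": 0,"gripper": 0.15},
  {"slide": [0,0,18],"roll": 0,"gripper": 0.15},
  {"slide": [0,0,24],"roll": 0,"gripper": 0.15},
  {"slide": [0,0,30],"roll": 0,"gripper": 0.15},
  {"slide": [0,0,36],"roll": 0,"gripper": 0.15},
  {"slide": [0,0,42],"roll": 0,"gripper": 0.15},
  {"slide": [0,0,45],"roll": 0,"gripper": 0.15},
  {"slide": [0,0,45],"roll": 0,"gripper": 0.15},
  {"slide": [0,0,45],"roll": 0,"gripper": 0.15},
])

```text
clock: 41.17
position: [0.6036, -0.0085, 0.1242]
ee_rot: [-2.286, -2.155, 0.0]
force: [0.4, -0.2, 0.5]
width: 0.273
```

```bash
python3 - <<'E'
from h import *
s,d,W=wlook("w34")
print(held(W,s,.013,ztool=-.0115))
go([(0.6036,-0.0084,0.1245,-3.4)])
E
```

```text
('held centre tool', array([-0.0002, -0.0002]), 'rim z tool', np.float64(-0.0109), 518, 'xmax', np.float64(0.0122), 'y', np.float64(-0.0155), np.float64(0.0155))
t 41.2 pos [ 0.6036 -0.0085  0.1244] tilt -1.0000 jaw -3.4 j7 0.06 w 0.273 F [ 0.  -0.6 -0.3]
slide [0.1, -0.0, -0.1] roll 0.0007 (alt -3.141)
```

View pics/w34.png

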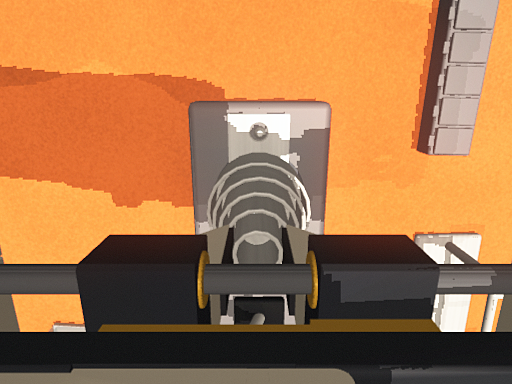

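Request:
jog_arm([
  {"slide": [0,0,0],"roll": 0,"gripper": 0.5},
  {"slide": [0,0,0],"roll": 0,"gripper": 0.5},
  {"slide": [0,0,0],"roll": 0,"gripper": 0.5},
  {"slide": [0,0,0],"roll": 0,"gripper": 0.5},
  {"slide": [0,0,0],"roll": 0,"gripper": 0.5},
  {"slide": [0,0,-15],"roll": 0,"gripper": 0.5},
  {"slide": [0,0,-35],"roll": 0,"gripper": 0.5},
  {"slide": [0,0,-70],"roll": 0,"gripper": 0.5},
  {"slide": [0,0,-90],"roll": 0,"gripper": 0.5},
  {"slide": [0,0,-90],"roll": 0,"gripper": 0.5},
])

```text
clock: 42.05
position: [0.6061, -0.0088, 0.2192]
ee_rot: [2.282, 2.152, 0.009]
force: [0.5, -0.1, 0.1]
width: 0.498
```

```bash
python3 - <<'E'
from h import *
s,d,W=wlook("w35")
print(ringfit(W,.604,-.0084,.028,.103,.109,.024))
print(ringfit(W,.604,-.0084,.022,.1165,.123,.0185))
print(ringfit(W,.604,-.0084,.016,.128,.14,.013))
tlook("s5","side")
# hinge (warmer frame) -> world
c,a=np.array([.6044,-.0084]),np.radians(-3.4)
X=np.array([np.cos(a),np.sin(a)]);Y=np.array([-np.sin(a),np.cos(a)])
hg=c-.110*Y;print("hinge",hg,"ball0",hg-.0216*X,.038+.0395, "ball1",hg+.0216*X)
st=hg-.058*X;go([(st[0],st[1],.2,-3.4),(st[0],st[1],.075,-3.4)])
P=W.reshape(-1,3);m=P[np.isfinite(P[:,2])&(np.hypot(P[:,0]-.576,P[:,1]+.117)<.03)&(P[:,2]>.07)];print(len(m),m.mean(0),m.max(0),m.min(0))
E
```

```text
(array([ 0.6039, -0.0093]), 586, np.float64(0.00279), array([ 0.6038, -0.0091,  0.106 ]), array([0.0471, 0.0477, 0.0059]), np.float64(0.1062))
(array([ 0.6034, -0.0086]), 468, np.float64(0.00192), array([ 0.6031, -0.009 ,  0.1198]), array([0.0362, 0.0369, 0.0065]), np.float64(0.1201))
(array([ 0.6029, -0.0086]), 387, np.float64(0.0007), array([ 0.6028, -0.0091,  0.132 ]), array([0.0246, 0.0259, 0.008 ]), np.float64(0.1339))
hinge [ 0.5978763  -0.11820638] ball0 [ 0.57631432 -0.11692536] 0.0775 ball1 [ 0.61943828 -0.1194874 ]
t 42.1 pos [ 0.604  -0.0084  0.2151] tilt -1.0000 jaw -3.3 j7 0.03 w 0.499 F [ 0.5 -0.1 -0.8]
slide [-109.9, -57.7, 15.0] roll 0.0009 (alt -3.141)
slide [-110.0, -58.0, 140.0] roll 0.0009 (alt -3.141)<stdin>:12: RuntimeWarning: Mean of empty slice.
  ret = um.true_divide(
Traceback (most recent call last):
ValueError: zero-size array to reduction operation maximum which has no identity
```

View pics/w35.png

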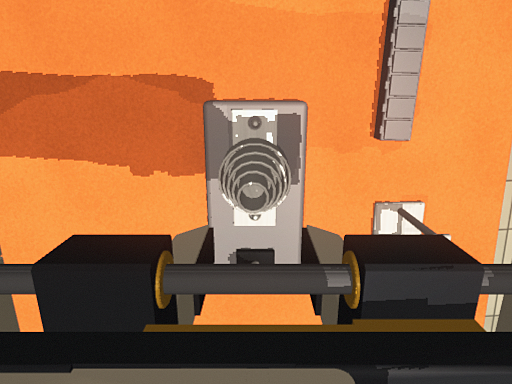

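View pics/s5.png

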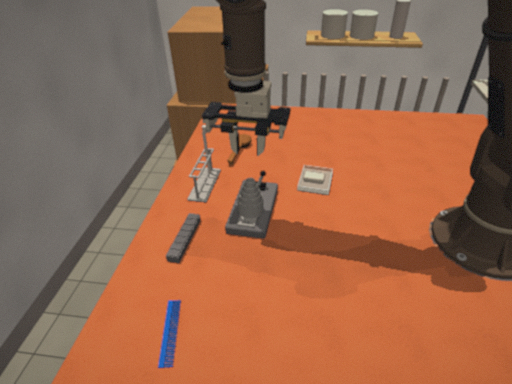

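Request:
jog_arm([
  {"slide": [-110,-58,0],"roll": 0,"gripper": 0},
  {"slide": [-110,-58,0],"roll": 0,"gripper": 0},
  {"slide": [-110,-58,0],"roll": 0,"gripper": 0},
  {"slide": [-110,-58,0],"roll": 0,"gripper": 0},
  {"slide": [-110,-58,30],"roll": 0,"gripper": 0},
  {"slide": [-110,-58,60],"roll": 0,"gripper": 0},
  {"slide": [-110,-58,90],"roll": 0,"gripper": 0},
  {"slide": [-110,-58,100],"roll": 0,"gripper": 0},
  {"slide": [-110,-58,100],"roll": 0,"gripper": 0},
  {"slide": [-110,-58,100],"roll": 0,"gripper": 0},
])

```text
clock: 42.98
position: [0.539, -0.1149, 0.1143]
ee_rot: [-2.285, -2.155, 0.002]
force: [0.2, 1.2, 0.1]
width: 0.007
```

Request:
jog_arm([
  {"slide": [0,0,0],"roll": 0,"gripper": 0},
  {"slide": [0,0,0],"roll": 0,"gripper": 0},
  {"slide": [0,0,0],"roll": 0,"gripper": 0},
  {"slide": [0,0,0],"roll": 0,"gripper": 0},
  {"slide": [0,0,0],"roll": 0,"gripper": 0},
  {"slide": [0,0,0],"roll": 0,"gripper": 0},
  {"slide": [0,0,0],"roll": 0,"gripper": 0},
  {"slide": [0,0,0],"roll": 0,"gripper": 0},
  {"slide": [0,0,0],"roll": 0,"gripper": 0},
  {"slide": [0,0,0],"roll": 0,"gripper": 0},
])

```text
clock: 43.82
position: [0.5392, -0.1149, 0.1144]
ee_rot: [-2.285, -2.155, 0.0]
force: [-0.3, 0.1, 0.1]
width: 0.005
```

```bash
python3 - <<'E'
from h import *
s,d,W=wlook("w36")
go([(.540,-.1148,.072,-3.4)])
d,W=tlook("s6","side")
cv2.imwrite("pics/s6z.png",big(d["frame"],(190,120,320,250),4.5))
E
```

```text
t 43.9 pos [ 0.5392 -0.1149  0.1143] tilt -1.0000 jaw -3.4 j7 0.27 w 0.003 F [ 0.3 -0.4 -0.2]
slide [0.1, 0.8, 42.3] roll 0.0008 (alt -3.141)
```

View pics/w36.png

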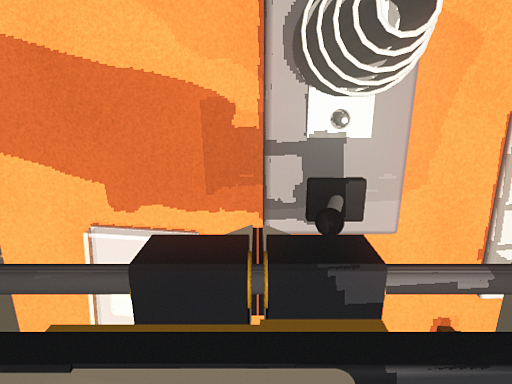

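View pics/s6z.png

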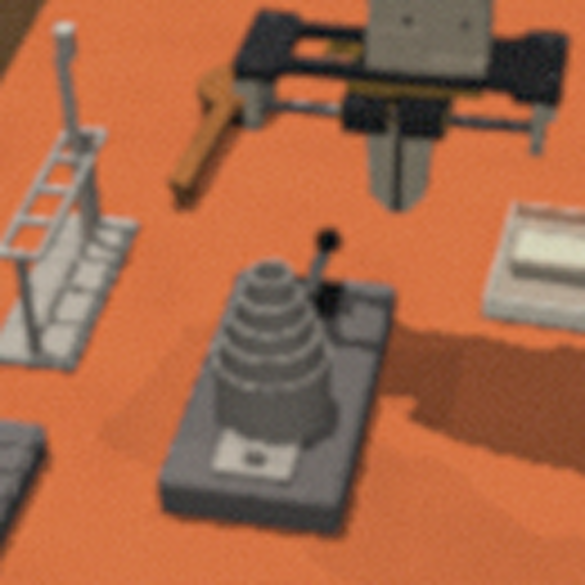

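```bash
python3 - <<'E'
from h import *
z=np.load("pics/w36.npz");s=dict(position=z["pos"],ee_rot=z["rot"]);W=z["W"];P=W[195:236,305:350].reshape(-1,3);m=P[P[:,2]>.07];print(len(m),m.min(0),m.max(0),totool(m,s).min(0),totool(m,s).max(0))
E
```

```text
690 [ 0.55458977 -0.12477248  0.07762597] [ 0.5922811  -0.0791956   0.18731617] [-0.00758131  0.01327724 -0.07296035] [0.03675407 0.05319277 0.03672828]
```

Request:
jog_arm([
  {"slide": [-1.5,0,20],"roll": 0,"gripper": 0},
  {"slide": [-1.5,0,42],"roll": 0,"gripper": 0},
  {"slide": [-1.5,0,42],"roll": 0,"gripper": 0},
  {"slide": [-1.5,8,42],"roll": 0,"gripper": 0},
  {"slide": [-1.5,16,42],"roll": 0,"gripper": 0},
  {"slide": [-1.5,24,42],"roll": 0,"gripper": 0},
  {"slide": [-1.5,32,42],"roll": 0,"gripper": 0},
  {"slide": [-1.5,40,42],"roll": 0,"gripper": 0},
  {"slide": [-1.5,48,42],"roll": 0,"gripper": 0},
  {"slide": [-1.5,50,42],"roll": 0,"gripper": 0},
])

```text
clock: 44.75
position: [0.5934, -0.1197, 0.0753]
ee_rot: [2.281, 2.153, 0.007]
force: [-0.1, 0.6, 3.7]
width: 0.004
```

```bash
python3 - <<'E'
from h import *
s,d,W=wlook("w37")
go([(.598,-.118,.072,-3.4)])
d,W=tlook("s7","side")
cv2.imwrite("pics/s7z.png",big(d["frame"],(190,120,320,250),4.5))
E
```

```text
t 44.8 pos [ 0.5926 -0.1196  0.0747] tilt -1.0000 jaw -3.3 j7 0.29 w 0.004 F [ 0.6 -0.7  0.5]
slide [1.9, 5.2, 2.7] roll 0.0014 (alt -3.140)
```

View pics/s7z.png

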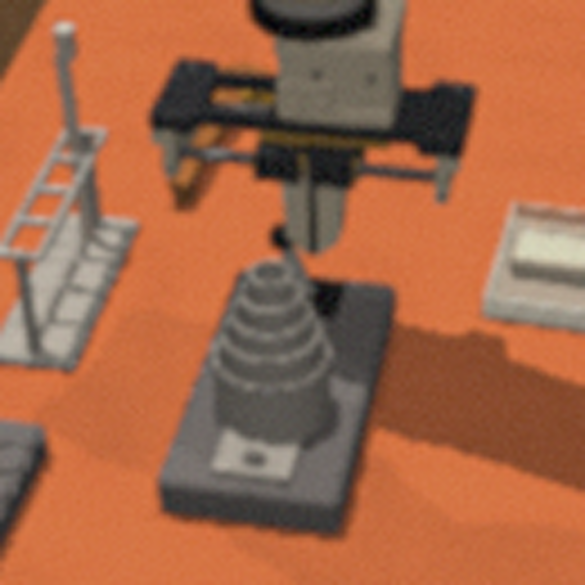

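View pics/w37.png

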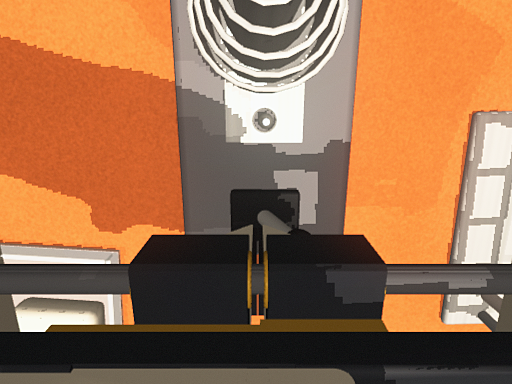

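Request:
jog_arm([
  {"slide": [2,2,0],"roll": 0,"gripper": 0},
  {"slide": [2,4,0],"roll": 0,"gripper": 0},
  {"slide": [2,6,0],"roll": 0,"gripper": 0},
  {"slide": [2,8,0],"roll": 0,"gripper": 0},
  {"slide": [2,10,0],"roll": 0,"gripper": 0},
  {"slide": [2,10,0],"roll": 0,"gripper": 0},
  {"slide": [2,10,0],"roll": 0,"gripper": 0},
  {"slide": [2,10,0],"roll": 0,"gripper": 0},
  {"slide": [2,10,0],"roll": 0,"gripper": 0},
  {"slide": [2,10,0],"roll": 0,"gripper": 0},
])

```text
clock: 45.68
position: [0.5985, -0.1177, 0.0721]
ee_rot: [-2.285, -2.155, 0.001]
force: [-4.8, 0.7, 0.7]
width: 0.006
```

```bash
python3 - <<'E'
from h import *
s,d,W=wlook("w38")
go([(.598,-.118,.072,-3.4)],s)
d,W=tlook("s8","side")
cv2.imwrite("pics/s8z.png",big(d["frame"],(190,120,320,250),4.5))
E
```

```text
t 45.7 pos [ 0.5985 -0.1177  0.0721] tilt -1.0000 jaw -3.4 j7 0.28 w 0.006 F [-4.8  0.7  0.7]
slide [-0.3, -0.5, 0.1] roll 0.0008 (alt -3.141)
```

View pics/s8z.png

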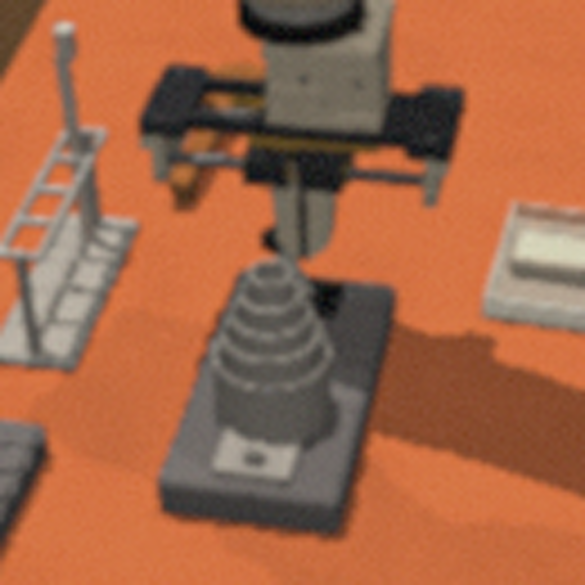

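Request:
jog_arm([
  {"slide": [0,-10,0],"roll": 0,"gripper": 0},
  {"slide": [0,-30,0],"roll": 0,"gripper": 0},
  {"slide": [0,-45,0],"roll": 0,"gripper": 0},
  {"slide": [0,-60,0],"roll": 0,"gripper": 0},
  {"slide": [0,-60,-35],"roll": 0,"gripper": 0},
  {"slide": [-20,-60,-75],"roll": 0,"gripper": 0},
  {"slide": [-50,-80,-110],"roll": 0,"gripper": 0},
  {"slide": [-80,-110,-140],"roll": 0,"gripper": 0},
  {"slide": [-80,-140,-150],"roll": 0,"gripper": 0},
  {"slide": [-80,-160,-150],"roll": 0,"gripper": 0},
])

```text
clock: 46.62
position: [0.435, -0.1924, 0.2261]
ee_rot: [2.285, 2.145, 0.005]
force: [0.1, -1.0, -1.4]
width: 0.002
```

```bash
python3 - <<'E'
from h import *
d,W=tlook("s9","side")
cv2.imwrite("pics/s9z.png",big(d["frame"],(190,120,320,250),4.5))
d,W=tlook("t9")
cv2.imwrite("pics/t9z.png",big(d["frame"],(220,150,360,280),4.5))
P=W.reshape(-1,3);m=P[np.isfinite(P[:,2])&(np.hypot(P[:,0]-.6,P[:,1]+.118)<.045)&(P[:,2]>.065)];print("ball",len(m),m.mean(0),m.max(0),m.min(0))
print("d",ringfit(W,.604,-.0084,.016,.128,.14,.013))
w=W[228:268,303:351].reshape(-1,3);m=w[(w[:,2]>.021)&(w[:,2]<.03)];print("soap",len(m),np.median(m,0),rectof(m[:,:2]))
go([])
E
```

```text
ball 40 [ 0.61898302 -0.11882934  0.08117943] [ 0.62858325 -0.11044245  0.08918365] [ 0.61083417 -0.1266248   0.06856085]
d (array([ 0.6032, -0.0083]), 31, np.float64(0.00068), array([ 0.6027, -0.0084,  0.1333]), array([0.0235, 0.0228, 0.0096]), np.float64(0.1318))
soap 92 [ 0.43163276 -0.1931378   0.02421812] (array([ 435. , -175.6]), [np.float64(58.5), np.float64(89.7)], 84.17)
t 46.7 pos [ 0.4325 -0.1902  0.2242] tilt -1.0000 jaw -3.6 j7 0.35 w 0.006 F [0.8 0.6 0.4]
```

View pics/s9z.png

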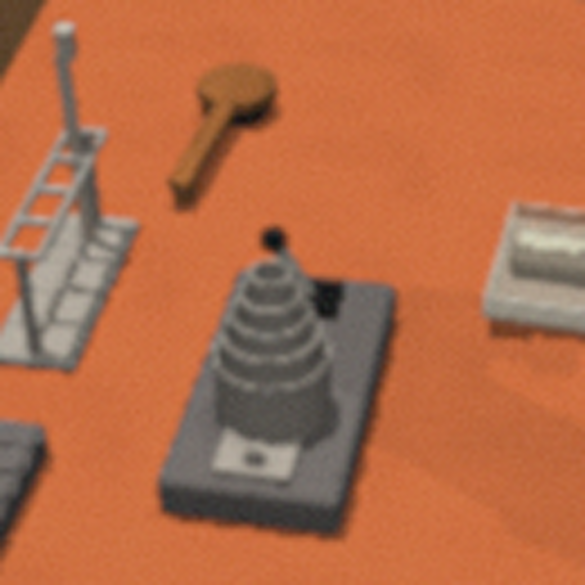

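View pics/t9z.png

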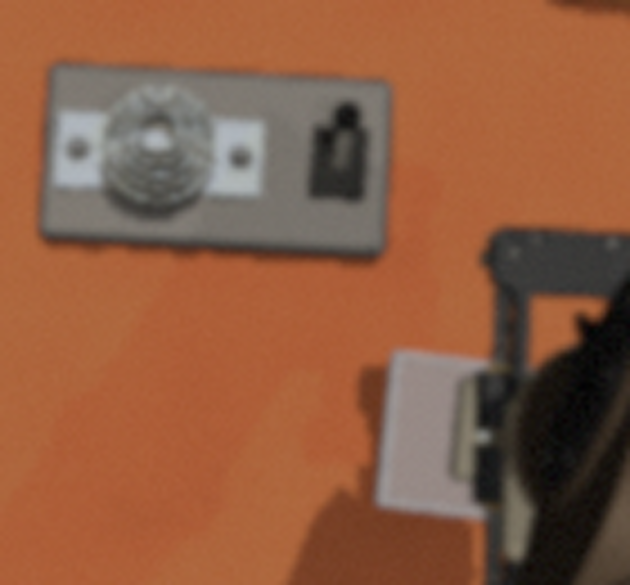

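View pics/t9.png

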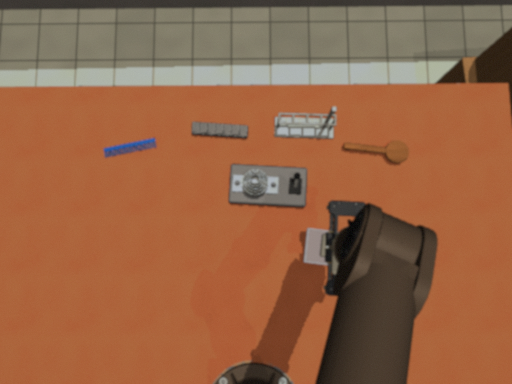

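```bash
python3 - <<'E'
from h import *
t=np.load("pics/t9.npz");s=np.load("pics/s9.npz")
def ballpx(d,guess,r=8):
    f=d["frame"].max(2).astype(float);x,y=map(int,guess)
    sub=f[y-r:y+r+1,x-r:x+r+1];print(sub.astype(int)[2:15,2:15])
    return
ballpx(s,(250,173));
ut=(296.7,175.6);us=(250.4,172.9)
hg=np.array([.5979,-.1182]);a=np.radians(-3.4);X=np.array([np.cos(a),np.sin(a)])
for th in [.6,.7,.8,.9,1.0,1.05]:
    l=th-.5;p=np.r_[hg+.045*np.sin(l)*X,.038+.045*np.cos(l)]
    o=[]
    for d in (t,s):
        c=d["R"]@p+d["t"];o.append((d["intrinsics"]@c/c[2])[:2].round(1))
    print(th,p.round(4),"top",o[0],"side",o[1])
E
```

```text
[[207 205 207 208 207 208 206 206 207 205 206 206 206]
 [207 207 208 210 210 209 209 205 208 208 205 205 203]
 [210 210 211 209 208 205 194 194 199 207 209 208 209]
 [209 208 211 206 185 159 142 134 163 192 206 211 208]
 [211 209 207 187 142  94  67  71 107 165 202 208 209]
 [207 211 205 176 106  45  33  34  62 128 182 210 210]
 [209 212 207 173 100  36  22  23  54 119 180 207 211]
 [207 211 204 179 118  64  29  29  53 114 175 208 210]
 [211 205 208 196 164 124  89  56  71 112 172 206 210]
 [208 211 211 212 200 184 154 114  92 107 150 189 205]
 [209 210 209 202 192 185 173 146 119 107 127 158 190]
 [207 203 190 167 147 141 140 128 116 114 119 134 168]
 [183 174 154 116  96  94  90  93 103 115 124 123 149]]
0.6 [ 0.6024 -0.1185  0.0828] top [296.3 181.4] side [255.7 172.2]
0.7 [ 0.6068 -0.1187  0.0821] top [296.4 179.8] side [254.2 172.3]
0.8 [ 0.6112 -0.119   0.081 ] top [296.4 178.2] side [252.8 172.4]
0.9 [ 0.6154 -0.1192  0.0794] top [296.4 176.7] side [251.3 172.7]
1.0 [ 0.6194 -0.1195  0.0775] top [296.4 175.4] side [250.  173.1]
1.05 [ 0.6214 -0.1196  0.0764] top [296.4 174.7] side [249.3 173.4]
```

Request:
jog_arm([
  {"slide": [0,-20,-60],"roll": 0,"gripper": 0},
  {"slide": [0,-20,-80],"roll": 0,"gripper": 0},
  {"slide": [340,-20,-80],"roll": 0,"gripper": 0},
  {"slide": [340,-20,-80],"roll": 0,"gripper": 0},
  {"slide": [340,-20,-80],"roll": 0,"gripper": 0},
  {"slide": [340,-20,-80],"roll": 0,"gripper": 0},
  {"slide": [340,-20,-80],"roll": 0,"gripper": 0},
  {"slide": [340,-20,-80],"roll": 0,"gripper": 0},
  {"slide": [340,-20,-80],"roll": 0,"gripper": 0},
  {"slide": [340,-20,-80],"roll": 0,"gripper": 0},
])

```text
clock: 47.55
position: [0.435, 0.1488, 0.3029]
ee_rot: [2.285, 2.156, 0.005]
force: [1.1, -0.6, -0.8]
width: 0.007
```

Request:
jog_arm([
  {"slide": [80,0,0],"roll": 0,"gripper": 0},
  {"slide": [80,0,0],"roll": 0,"gripper": 0},
  {"slide": [80,0,0],"roll": 0,"gripper": 0},
  {"slide": [80,0,0],"roll": 0,"gripper": 0},
  {"slide": [80,0,0],"roll": 0,"gripper": 0},
  {"slide": [80,0,0],"roll": 0,"gripper": 0},
  {"slide": [80,0,0],"roll": 0,"gripper": 0},
  {"slide": [80,0,0],"roll": 0,"gripper": 0},
  {"slide": [80,0,0],"roll": 0,"gripper": 0},
  {"slide": [80,0,0],"roll": 0,"gripper": 0},
])

```text
clock: 48.38
position: [0.4391, 0.2249, 0.3026]
ee_rot: [2.286, 2.154, 0.001]
force: [-0.9, -0.8, 0.8]
width: 0.004
```

```bash
python3 - <<'E'
from h import *
d,W=tlook("t10")
w=W[228:268,303:351].reshape(-1,3);m=w[(w[:,2]>.021)&(w[:,2]<.03)];print("soap",len(m),np.median(m,0),rectof(m[:,:2]))
print("pot",ringfit(W,.604,-.0084,.045,.071,.079,.035))
print("d",ringfit(W,.604,-.0084,.016,.128,.14,.013))
d0=np.load("pics/top0.npz");W0=world(dict(d0))
for n,b in dict(brush=(338,135,415,170),comb=(98,132,162,162),org=(186,115,254,145)).items():
    x0,y0,x1,y1=b
    for q in (W0,W):
        w=q[y0:y1,x0:x1].reshape(-1,3);w=w[w[:,2]>.003];print(n,w.mean(0).round(4))
cv2.imwrite("pics/t10z.png",big(d["frame"],(90,100,420,280),2.4));go([])
E
```

```text
soap 287 [ 0.43556711 -0.20456615  0.02480213] (array([ 431.4, -203.8]), [np.float64(91.3), np.float64(115.6)], -6.93)
pot (array([ 0.6052, -0.0077]), 111, np.float64(0.00301), array([ 0.6043, -0.008 ,  0.075 ]), array([0.0683, 0.0668, 0.0079]), np.float64(0.0745))
d (array([ 0.6033, -0.0083]), 30, np.float64(0.00058), array([ 0.6027, -0.0083,  0.1319]), array([0.0237, 0.0227, 0.0076]), np.float64(0.1327))
brush [ 0.6995 -0.3662  0.0223]
brush [ 0.7005 -0.3655  0.0224]
comb [0.7191 0.3493 0.0045]
comb [0.7186 0.3469 0.0043]
org [0.7626 0.0918 0.0207]
org [0.7629 0.0923 0.0206]
t 48.4 pos [0.439  0.2251 0.3025] tilt -1.0000 jaw -3.4 j7 -0.63 w 0.005 F [-0.8  0.4 -0. ]
```

View pics/t10z.png

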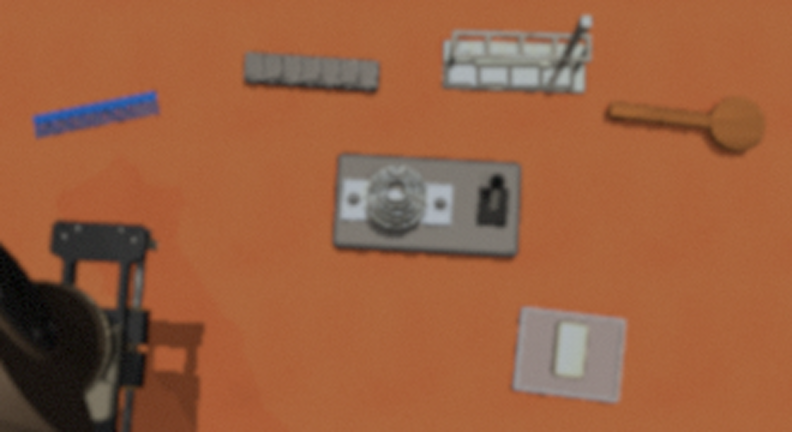

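The picture shows the pot and its cup stack at (397,198), the toggle leaning up toward +x at (496,182), and the soap in the dish at (571,348). The comb, brush and organiser are where they started, and the arm is clear of everything.

```bash
python3 -c "
from cell import arm
print(arm.sign_off())"
```

```text
the job is handed in; nothing more can be done
None
```

The warmer is set up as asked and I handed the job in at about 48 s. The sign-off reports no verdict, so these are my own last checks:

| Item | Last check |
|---|---|
| Soap | Flat in the dish; top 25–26 mm above the work surface, as expected for lying on the dish floor |
| Pot | Seated over both pegs; rim 76 mm above the work surface, centre within about 1 mm of the seat |
| Cups | All four were out and are nested; cup rims at 92, 106, 120 and 134 mm, which are the fully-down heights, with centres within about 2 mm of the pot's |
| Toggle | About 0.98 rad from both the top and side views |
| Comb, brush, organiser | Within about 3 mm of where they started, which is measurement noise |
| Arm | Clear of everything |

**Knock during the run:** cup_a moved about 28 mm before I reached it. I saw the shift in the wrist view and corrected before grasping. I noticed no grip slip.

**Readings that disagreed:**
- The final top-view fit put the pot rim at 74.5 mm, where the closer wrist view had given 76 mm. I took the wrist value.
- The first top-view pixel estimate of the seat was about 2.5 mm off the wrist measurement. I used the wrist value and confirmed it by seeing the peg centred in the pot's hole.

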